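# Count three block batteries into the bench bin

### The arm

A 6-joint arm with a two-finger parallel gripper is mounted at the origin on the work surface. World frame = base frame: x ahead of the robot, y to its left, z up, the work surface at z = 0. Lengths are in m, angles in rad, forces in N, time in s.
With the tool pointing down it reaches from about 0.25 to 0.775 m from the base axis. Payload 8.9 kg.
Tool frame: the origin (TCP) lies at the centre of the arm's flange, where the gripper is bolted on; the fingertips stand 173 mm ahead of it and the grasp point (between the pads) lies 155 mm ahead of it; y points along the fingers, z is the direction in which the jaws open and shut, and the axes are right-handed (so a half turn about y gives the same grasp; the last joint's range is limited). The gripper opens to 85 mm and grips with 20 to 120 N. Pads are 22 mm wide; open, the fingers measure 114 mm over their backs; the gripper's body (76 mm by 85 mm) begins 54 mm behind the grasp point. The pads swing forward as they close: fully open they stand 13 mm farther back than shut.
Start: joints at [1.106, 0.291, -0.153, 1.127, 0, 1.431], TCP at [0.168, 0.497, 0.405] pointing down, gripper open.
Joint ranges: [-2.52, 2.52], [-0.91, 1.74], [-1.3, 1.37], [-1.96, 2.02], [-1.52, 1.47], [-3.14, 3.14]. Speed limits (rad/s): [2.22, 2.22, 2.79, 3.14, 3.14, 3.14].

### API

Orientations are given as [roll, pitch, yaw] about the fixed x, y, z axes, in that order (R = Rz(yaw) Ry(pitch) Rx(roll)).
In Python, from station import env gives the robot as it stands. The module is installed in compiled form; this text tells all that it offers.
- The arm moves only by the shell command python3 -m inch 'ROWS' [OPENING] [FORCE]. ROWS is JSON, one flat list of numbers, 4 for each row, row after row: the shift along the tool's x, y, z in mm, then the turn about the tool's y in degrees. In form: [tx, ty, tz, yaw, tx, ty, tz, yaw, ...]. A call has exactly 5 rows; each row is the pose to reach, as a shift and turn from the pose commanded when the call began, along the tool's axes at that moment; what a row does not reach only later rows make up. A row lasts 1/12 s, in which the tool goes at most 41.7 mm and 7.16 degrees, less where a joint would pass 70% of its speed; a pose out of reach is approached as far as the arm can. A call with a gripper value outside its range is refused whole. OPENING is the closure in counts, from 0 (fully open) to 255 (shut), set as the call begins (- or left out, the last holds). The fingers move at their own pace and stop on an object; FORCE is the grip in N (left out, the last holds). Time passes only in rows, so rows that repeat a pose let the fingers close, or fill a call up. It gives the time, the measured TCP pose, the force and the opening at its end, in the units of the state.
- env.state(): the state, without advancing time (a new reading comes with each control period).
- env.grab_frame(name): name is "scene" or "top" or "wrist"; returns a dict with "color" (384x512x3 uint8, red, green, blue), "fx", "fy", "cx", "cy" (pixels), "R" (3x3) and "t" (3): a world point X has camera coordinates R X + t; the wrist camera has in their place "hand_eye" (4x4, takes a point from camera to tool coordinates, whose origin is the TCP and whose axes are the tool frame's). Camera axes: x right, y down, z forward; pixel columns grow to the right and rows downward; lengths in m; the calibration is good to about 2 mm. A picture is of the moment at which its call begins: read the wrist's pose just before it. There is no depth.
- env.hand_in(): hands the job in, once; it reports no verdict.
The state is a dict: "t": time; "joint_positions": joint angles; "qd": joint speeds; "joint_torque": joint torques, N m; "position": TCP position; "ee_rot": TCP orientation; "force": force on the tool from outside, world axes, zero at the start; "wrist_torque": the same for the moment, N m; "finger_gap": opening from 0.0 (shut) to 1.0 (fully open).
Only numpy, scipy, OpenCV 4.12 (cv2) and the standard library are available. Lean on these libraries where they do the work, as an engineer would, in place of code of your own. Each camera call takes 0.05 s, during which the arm holds its last target.

### The job

The blue bin must hold exactly three block batteries, all standing upright on its floor with their terminals up; one is standing in it already. Top it up from those on the bench, leave the spare one on the bench, and do not disturb the jar, the tape roll or the phone.

Things in the scene. Friction and masses are not known exactly. Their poses are not given: they have to be found in the camera images.
- bin: blue plastic open-topped bin, fixed to the bench, 188 x 80 x 60 mm high outside, walls and floor 4 mm thick (inside 180 x 72 mm, 56 mm deep). Origin at the centre of its underside, on the bench; x along its length, y across it, z up. It may be left or right of the middle. Batteries may stand anywhere on its floor.
- in_bin: 9-volt block battery: black case 26 x 17 x 46 mm with a steel band near the bottom, two round steel snap terminals 2.5 mm high on its top end, 46 g. Origin at the centre of the case; z along the 46 mm length towards the terminals, x along the 26 mm width, y along the 17 mm thickness. This one starts standing upright in the bin, anywhere along its length.
- upright: 9-volt block battery: black case 26 x 17 x 46 mm with a steel band near the bottom, two round steel snap terminals 2.5 mm high on its top end, 46 g. Origin at the centre of the case; z along the 46 mm length towards the terminals, x along the 26 mm width, y along the 17 mm thickness. This one starts standing upright on the bench.
- lying_a: 9-volt block battery: black case 26 x 17 x 46 mm with a steel band near the bottom, two round steel snap terminals 2.5 mm high on its top end, 46 g. Origin at the centre of the case; z along the 46 mm length towards the terminals, x along the 26 mm width, y along the 17 mm thickness. This one starts lying on a broad side on the bench.
- lying_b: 9-volt block battery: black case 26 x 17 x 46 mm with a steel band near the bottom, two round steel snap terminals 2.5 mm high on its top end, 46 g. Origin at the centre of the case; z along the 46 mm length towards the terminals, x along the 26 mm width, y along the 17 mm thickness. This one starts lying on a broad side on the bench.
- meter: multimeter lying on its back, fixed, 185 x 90 mm, red with a black face and a dial, top 52 mm high. Origin at the centre of its underside, x along its length. It lies on the other side of the middle from the bin.
- jar: small closed jar with a yellow cap, 48 mm diameter, 50 mm high, loose. Origin at the centre of its underside, z up. Leave alone.
- tape: grey roll of tape lying flat, 90 mm outside diameter, 19 mm high, loose. Origin at the centre of its underside. Leave alone.
- phone: white mobile phone lying flat, 70 x 145 x 8 mm, loose. Origin at the centre of its underside, y along its length. Leave alone.
Not all that is in view belongs to the job. Leave any orange or red look-alike of the lying_a alone.

How it is judged:
At the end, for the whole second after the job is handed in: Exactly three of the four batteries are in the bin, the one that was there included: each with its bottom on the bin's floor (within about 6 mm), terminals up, upright within 0.2 rad, released and at rest. The fourth rests on the bench outside the bin (x of in_bin in the frame of bin between -0.09 and 0.09 m and y of in_bin in the frame of bin between -0.036 and 0.036 m and z of in_bin in the frame of bin between 0.02 and 0.034 m and angle between in_bin's own z axis and vertical below 0.2 rad and linear speed of in_bin below 0.02 m/s and ((((x of upright in the frame of bin above 0.1 m or x of upright in the frame of bin below -0.1 m or y of upright in the frame of bin above 0.046 m or y of upright in the frame of bin below -0.046 m) and height (world z) of upright below 0.03 m and linear speed of upright below 0.02 m/s) and (x of lying_a in the frame of bin between -0.09 and 0.09 m and y of lying_a in the frame of bin between -0.036 and 0.036 m and z of lying_a in the frame of bin between 0.02 and 0.034 m and angle between lying_a's own z axis and vertical below 0.2 rad and linear speed of lying_a below 0.02 m/s) and (x of lying_b in the frame of bin between -0.09 and 0.09 m and y of lying_b in the frame of bin between -0.036 and 0.036 m and z of lying_b in the frame of bin between 0.02 and 0.034 m and angle between lying_b's own z axis and vertical below 0.2 rad and linear speed of lying_b below 0.02 m/s)) or (((x of lying_a in the frame of bin above 0.1 m or x of lying_a in the frame of bin below -0.1 m or y of lying_a in the frame of bin above 0.046 m or y of lying_a in the frame of bin below -0.046 m) and height (world z) of lying_a below 0.03 m and linear speed of lying_a below 0.02 m/s) and (x of upright in the frame of bin between -0.09 and 0.09 m and y of upright in the frame of bin between -0.036 and 0.036 m and z of upright in the frame of bin between 0.02 and 0.034 m and angle between upright's own z axis and vertical below 0.2 rad and linear speed of upright below 0.02 m/s) and (x of lying_b in the frame of bin between -0.09 and 0.09 m and y of lying_b in the frame of bin between -0.036 and 0.036 m and z of lying_b in the frame of bin between 0.02 and 0.034 m and angle between lying_b's own z axis and vertical below 0.2 rad and linear speed of lying_b below 0.02 m/s)) or (((x of lying_b in the frame of bin above 0.1 m or x of lying_b in the frame of bin below -0.1 m or y of lying_b in the frame of bin above 0.046 m or y of lying_b in the frame of bin below -0.046 m) and height (world z) of lying_b below 0.03 m and linear speed of lying_b below 0.02 m/s) and (x of upright in the frame of bin between -0.09 and 0.09 m and y of upright in the frame of bin between -0.036 and 0.036 m and z of upright in the frame of bin between 0.02 and 0.034 m and angle between upright's own z axis and vertical below 0.2 rad and linear speed of upright below 0.02 m/s) and (x of lying_a in the frame of bin between -0.09 and 0.09 m and y of lying_a in the frame of bin between -0.036 and 0.036 m and z of lying_a in the frame of bin between 0.02 and 0.034 m and angle between lying_a's own z axis and vertical below 0.2 rad and linear speed of lying_a below 0.02 m/s)))); the robot touches nothing.
It fails at once if the jar is pushed more than 30 mm (distance of jar from where it was at the start of the episode above 0.03 m).
It fails at once if the tape is pushed more than 30 mm (distance of tape from where it was at the start of the episode above 0.03 m).
It fails at once if the phone is pushed more than 30 mm (distance of phone from where it was at the start of the episode above 0.03 m).
It also fails if it takes over 61 s, if anything falls off the work surface, if the arm or the gripper's body presses on something with over 40 N, if the wrist force passes 120 N, or if a joint passes its speed limit or range.

## Working session

There is one attempt and no reset: what is moved stays moved. The work goes in short steps, Python scripts to look and compute and a shell command to move; the robot and the scene stay as the last step left them, time stands still between calls to the robot, and variables do not carry over. Pictures are saved under pics/ and viewed, and the job is handed in when it is done.

```bash
mkdir -p pics; ls; python3 - <<'E'
from station import env
import cv2,json,numpy as np
s=env.state(); print({k:np.round(v,3).tolist() for k,v in s.items()})
for n in ["scene","top","wrist"]:
    f=env.grab_frame(n); cv2.imwrite(f"pics/{n}0.png",f["color"][:,:,::-1])
    print(n,{k:np.round(v,4).tolist() for k,v in f.items() if k!="color"})
E
```

```text
pics
{'t': 0.0, 'joint_positions': [1.106, 0.291, -0.154, 1.127, 0.0, 1.432], 'qd': [-0.001, -0.002, 0.002, 0.001, -0.002, -0.0], 'joint_torque': [0.001, -53.714, 33.138, 0.016, -0.0, 0.0], 'position': [0.168, 0.497, 0.404], 'ee_rot': [-1.572, 0.0, -0.326], 'force': [0.882, -0.855, 0.282], 'wrist_torque': [-0.033, 0.011, 0.053], 'finger_gap': 1.003}
scene {'fx': 395.698, 'fy': 395.698, 'cx': 258.2767, 'cy': 193.3957, 'R': [[-0.7702, 0.6378, -0.0109], [0.4614, 0.5453, -0.6998], [-0.4404, -0.544, -0.7143]], 't': [0.4676, -0.2316, 1.3315]}
top {'fx': 376.5654, 'fy': 376.5654, 'cx': 257.5532, 'cy': 191.8227, 'R': [[-0.0049, -0.9999, -0.014], [-0.9871, 0.007, -0.1597], [0.1598, 0.013, -0.9871]], 't': [0.0134, 0.5895, 0.7668]}
wrist {'fx': 345.5538, 'fy': 345.5538, 'cx': 261.8553, 'cy': 194.5034, 'hand_eye': [[0.0008, 0.9649, 0.2628, -0.0664], [0.0004, -0.2628, 0.9649, 0.0306], [1.0, -0.0007, -0.0006, -0.0008], [0.0, 0.0, 0.0, 1.0]]}
```

View pics/scene0.png

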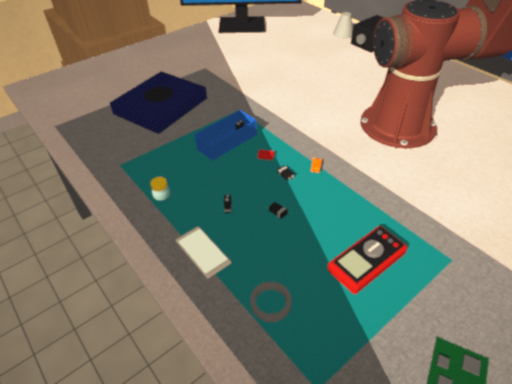

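View pics/top0.png

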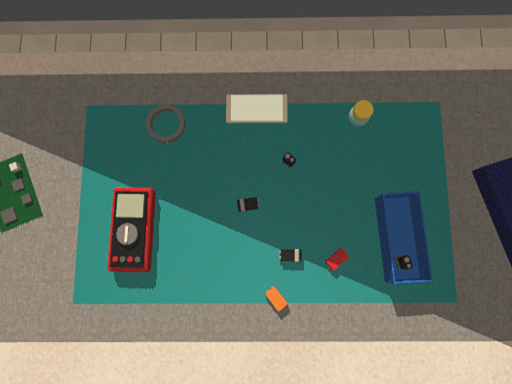

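View pics/wrist0.png

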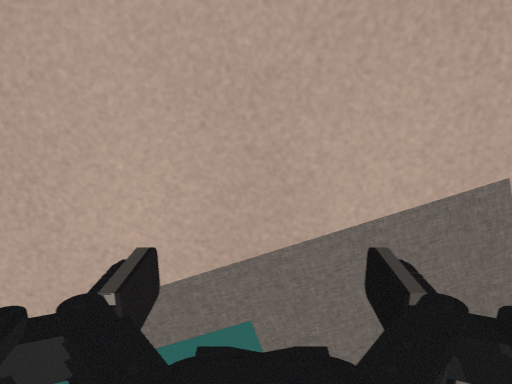

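The top view shows the bin on the right, about (403,238), with one battery standing in it at (404,262). The meter is on the left at (131,230).

Black battery candidates:
- (289,159): upright on the bench, two terminals visible.
- (248,204): lying.
- (291,256): lying.

The orange block at (277,299) and the red one at (337,259) are look-alikes. I'll enlarge these areas to confirm.

```bash
python3 - <<'E'
import cv2,numpy as np
im=cv2.imread("pics/top0.png")
def c(x0,y0,w,h,k): 
    return cv2.resize(im[y0:y0+h,x0:x0+w],None,fx=k,fy=k,interpolation=cv2.INTER_CUBIC)
a=c(230,140,80,72,5); 
b=c(270,235,80,72,5)
d=c(365,180,80,115,5)
top=np.hstack([a,b]); cv2.imwrite("pics/crop1.png",top); cv2.imwrite("pics/crop2.png",d)
E
```

```text
(no output)
```

View pics/crop1.png

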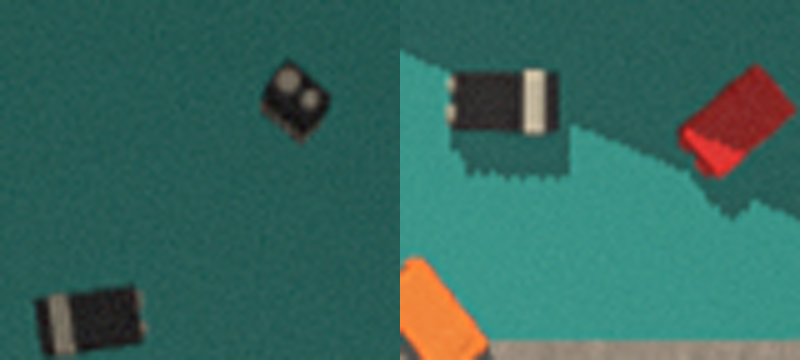

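View pics/crop2.png

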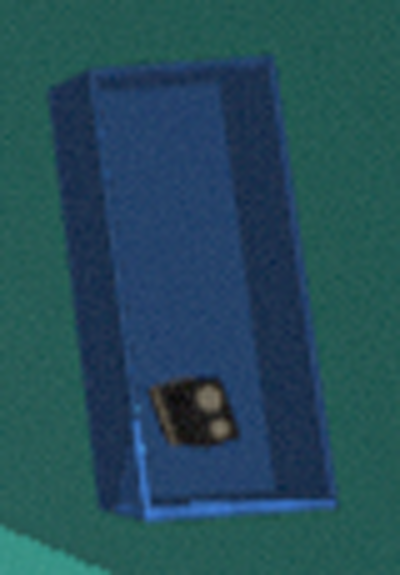

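The crops confirm it. Battery (289,159) is black and upright with terminals up. Battery (248,204) lies with its terminals to the right and band to the left. Battery (291,256) lies with its terminals to the left and band to the right. The red and orange blocks have no terminals, so they are look-alikes. Next I'll fit the poses.

```bash
cat > h.py <<'E'
import numpy as np,cv2
from scipy.optimize import least_squares
K=dict(top=(376.5654,376.5654,257.5532,191.8227),scene=(395.698,395.698,258.2767,193.3957))
RT=dict(top=(np.array([[-0.0049,-0.9999,-0.014],[-0.9871,0.007,-0.1597],[0.1598,0.013,-0.9871]]),np.array([0.0134,0.5895,0.7668])),
scene=(np.array([[-0.7702,0.6378,-0.0109],[0.4614,0.5453,-0.6998],[-0.4404,-0.544,-0.7143]]),np.array([0.4676,-0.2316,1.3315])))
def proj(X,cam="top"):
    R,t=RT[cam];fx,fy,cx,cy=K[cam];c=np.atleast_2d(X)@R.T+t
    return np.c_[fx*c[:,0]/c[:,2]+cx,fy*c[:,1]/c[:,2]+cy]
def ray(u,v,z,cam="top"):
    R,t=RT[cam];fx,fy,cx,cy=K[cam];d=R.T@np.array([(u-cx)/fx,(v-cy)/fy,1]);C=-R.T@t
    return C+d*(z-C[2])/d[2]
def fit(pts,L,W,z,x0=0):
    # pts ordered as corners (+,+),(-,+),(-,-),(+,-) ; rectangle L along x, W along y
    c=np.mean([ray(*p,z) for p in pts],0)
    m=np.array([[1,1],[-1,1],[-1,-1],[1,-1]])*[L/2,W/2]
    def X(q): 
        R=np.array([[np.cos(q[2]),-np.sin(q[2])],[np.sin(q[2]),np.cos(q[2])]]);return np.c_[m@R.T+q[:2],np.full(4,z)]
    r=least_squares(lambda q:(proj(X(q))-pts).ravel(),[c[0],c[1],x0]);return r.x,np.abs(r.fun).max()
def box(q,L,W,z0,z1):
    m=np.array([[1,1],[-1,1],[-1,-1],[1,-1]])*[L/2,W/2];R=np.array([[np.cos(q[2]),-np.sin(q[2])],[np.sin(q[2]),np.cos(q[2])]])
    p=m@R.T+q[:2];return np.r_[np.c_[p,np.full(4,z0)],np.c_[p,np.full(4,z1)]]
def draw(im,X,k,cam="top",col=(0,255,255)):
    p=((proj(X,cam)+.5)*k).astype(int)
    for i in range(4):
        for a,b in ((i,(i+1)%4),(i+4,(i+1)%4+4),(i,i+4)): cv2.line(im,tuple(int(v) for v in p[a]),tuple(int(v) for v in p[b]),col,1)
E
python3 - <<'E'
from h import *
T=np.array
# bin: x along length. image up=+x world, image right=-y
b=T([(383.4,194),(394.4,283.6),(432.4,281),(419.4,191.4)]) # (+x,+y),(-x,+y),(-x,-y),(+x,-y)
qb,e=fit(b,.188,.080,.06,0.1);print("bin",qb,e)
la=T([(36,299),(140,287),(145,345),(44,355)])/5+[230,140]
# local x along length; terminals to the right => dir -y world yaw ~ -pi/2: +x end right; +y left-of = image up
qa,e=fit(T([la[1],la[0],la[3],la[2]]),.046,.026,.017,-1.5);print("lieA(248,204)",qa,e)
lb=T([(449,72),(558,70),(557,132),(450,132)]);lb=T([[(x-400)/5+270,y/5+235] for x,y in lb])
# terminals left => yaw ~ +pi/2; +x=left, +y = image down
qc,e=fit(T([lb[3],lb[2],lb[1],lb[0]]),.046,.026,.017,1.5);print("lieB(291,256)",qc,e)
t1=T([289,79])/5+[230,140];t2=T([311,98])/5+[230,140]
a,b_=ray(*t1,.0485),ray(*t2,.0485);u=(a+b_)/2;yaw=np.arctan2(*(b_-a)[1::-1]);print("up",u,yaw,np.linalg.norm(a-b_))
t1=T([208,397])/5+[365,180];t2=T([219,429])/5+[365,180]
a,b_=ray(*t1,.0525),ray(*t2,.0525);ib=(a+b_)/2;iy=np.arctan2(*(b_-a)[1::-1]);print("inbin",ib,iy,np.linalg.norm(a-b_))
for cam in("top","scene"):
    k=3;im=cv2.resize(cv2.imread(f"pics/{cam}0.png"),None,fx=k,fy=k,interpolation=cv2.INTER_CUBIC)
    draw(im,box(qb,.188,.08,0,.06),k,cam);draw(im,box(qa,.046,.026,0,.017),k,cam);draw(im,box(qc,.046,.026,0,.017),k,cam)
    draw(im,box([u[0],u[1],yaw],.026,.017,0,.046),k,cam);draw(im,box([ib[0],ib[1],iy],.026,.017,0.004,.05),k,cam)
    cv2.imwrite(f"pics/ov_{cam}.png", im[400:920,600:1320] if cam=="top" else im[300:680,480:1000])
for n,p,z in(("jar",(361,112),.025),("red",(337,259),.01),("orange",(277,299),.01),("tape",(165,124),.01),("phone",(257,108),.008),("meter",(131,230),.05)):print(n,ray(*p,z).round(3))
E
```

```text
bin [ 0.49115436 -0.30086423  0.06522286] 0.924705660680047
lieA(248,204) [ 0.56647886  0.03116621 -1.46711612] 0.22915981357019177
lieB(291,256) [ 0.45372108 -0.06138975  1.56946219] 0.48047070275833903
up [ 0.66453815 -0.06151821  0.0485    ] -2.31037772815636 0.01280757105581275
inbin [ 0.43781388 -0.30089216  0.0525    ] -2.8692694579386337 0.013565803545742224
jar [ 0.777 -0.228  0.025]
red [ 0.445 -0.163  0.01 ]
orange [ 0.361 -0.031  0.01 ]
tape [0.758 0.226 0.01 ]
phone [0.796 0.011 0.008]
meter [0.509 0.28  0.05 ]
```

View pics/ov_top.png

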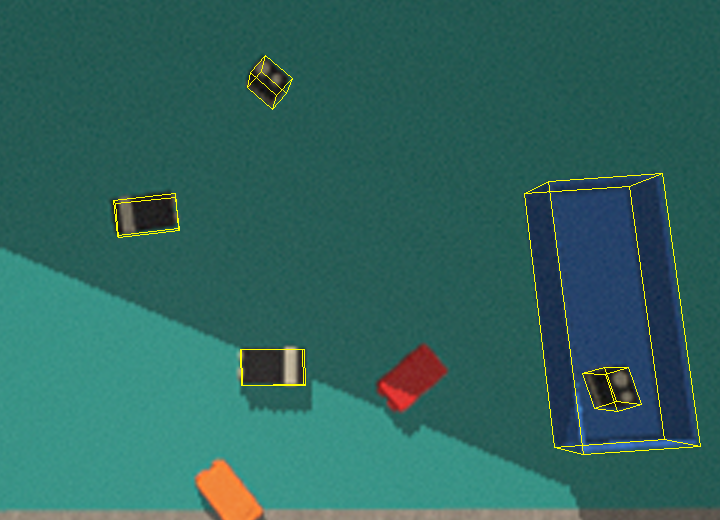

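View pics/ov_scene.png

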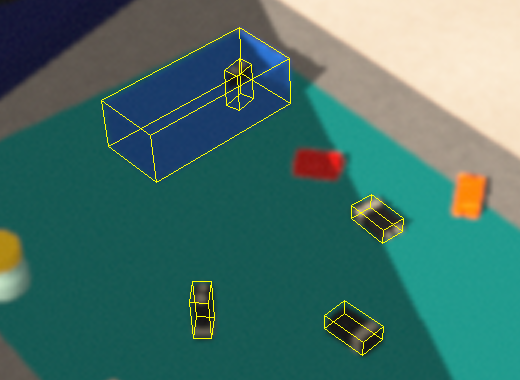

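The overlays match in both views. Only shifts and a turn about vertical are available, so the wrist can't tilt a lying battery. My plan:

1. Take the lying battery at (248,204), whose terminals point towards the bin.
2. Grip it near its bottom end.
3. Lower it inside the bin with the terminal end over the -y rim, so the rim levers it upright in the pads.

The standing battery then goes straight in.

```bash
cat >> h.py <<'E'
def rel(x,y,z,yaw):
    from station import env
    s=env.state();p=np.array(s["position"]);w=s["ee_rot"][2]
    d=np.array([x,y,z])-p;c,s_=np.cos(w),np.sin(w)
    turn=(np.degrees(w-yaw)+180)%360-180
    print("t %.2f pos %s yaw %.3f gap %.3f F %s q6 %.2f"%(s["t"],p.round(4),w,s["finger_gap"],np.round(s["force"],1),s["joint_positions"][5]))
    print("tx %.1f ty %.1f tz %.1f turn %.1f"%(1e3*(d[0]*c+d[1]*s_),-1e3*d[2],1e3*(-d[0]*s_+d[1]*c),turn))
E
python3 -m inch '[33,5,-19,7, 66,10,-38,14, 99,15,-57,21, 132,20,-76,28, 165,25,-95,35]' 0 40
python3 -c "from h import *;rel(.5658,.0382,.25,-1.467)"
```

```text
t: 0.57
position: [0.2946, 0.3531, 0.3794]
ee_rot: [-1.571, -0.0, -0.942]
force: [1.0, 0.8, 0.1]
finger_gap: 0.995
t 0.57 pos [0.2946 0.3531 0.3794] yaw -0.942 gap 0.995 F [1.  0.8 0.1] q6 1.66
tx 414.2 ty 129.4 tz 34.2 turn 30.1
```

```bash

python3 -m inch '[39,6,3,6, 78,12,6,12, 117,18,10,18, 156,24,13,24, 195,30,16,30]'
python3 -c "from h import *;rel(.5658,.0382,.25,-1.467)"
```

```text
t: 0.98
position: [0.4232, 0.2052, 0.3494]
ee_rot: [-1.571, 0.0, -1.465]
force: [0.5, 2.1, 0.7]
finger_gap: 0.999
t 0.98 pos [0.4232 0.2052 0.3494] yaw -1.465 gap 0.999 F [0.5 2.1 0.7] q6 1.76
tx 181.1 ty 99.4 tz 124.2 turn 0.1
```

```bash

python3 -m inch '[28,15,20,0, 56,30,40,0, 84,45,60,0, 112,60,80,0, 140,75,100,0]'
python3 -m inch '[30,15,18,0, 41,22,24,0, 41,24,24,0, 41,24,24,0, 41,24,24,0]'
python3 - <<'E'
from h import *
rel(.5658,.0382,.175,-1.467)
from station import env
s=env.state();f=env.grab_frame("wrist");im=f["color"][:,:,::-1].copy()
H=f["hand_eye"];w=s["ee_rot"];from scipy.spatial.transform import Rotation as Ro
R=Ro.from_euler("xyz",w).as_matrix()
q=[0.56648,0.03117,-1.467]
X=box(q,.046,.026,0,.017)
c=((X-s["position"])@R-H[:3,3])@H[:3,:3]
p=np.c_[f["fx"]*c[:,0]/c[:,2]+f["cx"],f["fy"]*c[:,1]/c[:,2]+f["cy"]]
k=1.5;im=cv2.resize(im,None,fx=k,fy=k);p=((p+.5)*k).astype(int)
for i in range(4):
    for a,b in ((i,(i+1)%4),(i+4,(i+1)%4+4),(i,i+4)): cv2.line(im,tuple(map(int,p[a])),tuple(map(int,p[b])),(0,255,255),1)
cv2.imwrite("pics/w1.png",im)
E
```

```text
t: 1.4
position: [0.538, 0.0773, 0.2738]
ee_rot: [-1.571, 0.0, -1.461]
force: [0.0, 0.5, 0.7]
finger_gap: 1.001
t: 1.82
position: [0.5648, 0.0416, 0.2509]
ee_rot: [-1.572, 0.001, -1.46]
force: [-0.9, 0.7, 0.2]
finger_gap: 1.001
t 1.82 pos [0.5648 0.0416 0.2509] yaw -1.460 gap 1.001 F [-0.9  0.7  0.2] q6 1.40
tx 3.5 ty 75.9 tz 0.6 turn 0.4
```

View pics/w1.png

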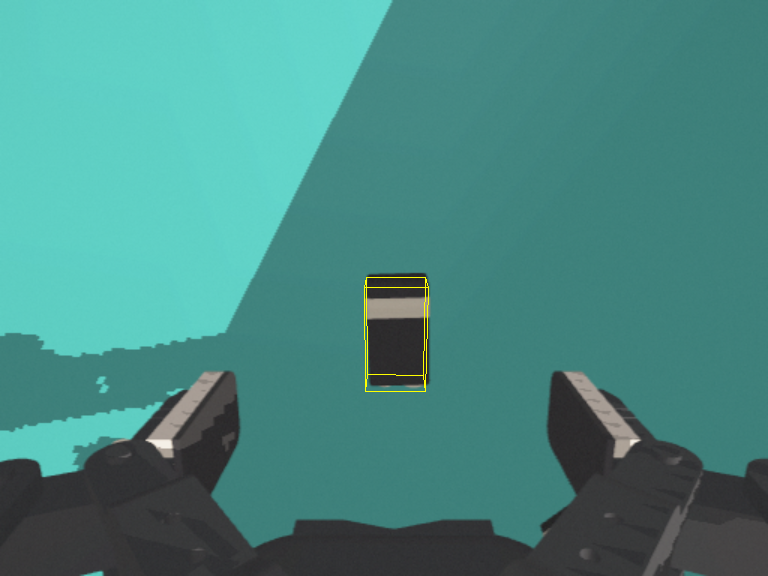

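The wrist overlay agrees to about 1.5 mm; the battery's bottom end sits slightly higher in the image than predicted. The battery is at (396,330) in the 1.5x view, band at the far (+y) end. Next: descend and grip.

```bash

python3 -m inch '[2,20,0,0, 2,40,0,0, 2,58,0,0, 2,70,0,0, 2,76,0,0]' 0 20
python3 -m inch '[0,0,0,0, 0,0,0,0, 0,0,0,0, 0,0,0,0, 0,0,0,0]' 255 20
python3 -m inch '[0,0,0,0, 0,0,0,0, 0,0,0,0, 0,0,0,0, 0,0,0,0]' 255 20
python3 -m inch '[0,0,0,0, 0,0,0,0, 0,0,0,0, 0,0,0,0, 0,0,0,0]' 255 20
```

```text
t: 2.28
position: [0.5648, 0.04, 0.174]
ee_rot: [-1.572, 0.0, -1.459]
force: [-0.3, 0.2, 1.1]
finger_gap: 0.999
t: 2.7
position: [0.5662, 0.0388, 0.1755]
ee_rot: [-1.569, -0.0, -1.46]
force: [-1.2, 0.1, 12.2]
finger_gap: 0.298
t: 3.12
position: [0.5662, 0.0387, 0.1756]
ee_rot: [-1.569, -0.0, -1.46]
force: [-1.7, 0.8, 7.3]
finger_gap: 0.295
t: 3.53
position: [0.5662, 0.0388, 0.1756]
ee_rot: [-1.569, -0.0, -1.46]
force: [-1.1, 1.3, 7.6]
finger_gap: 0.299
```

Gripped: the gap reads 0.298, about 25 mm. The tips just brush the bench. I'll lift and carry it over the bin.

```bash

python3 -m inch '[0,-15,0,0, 0,-40,0,0, 10,-65,-2,1, 35,-85,-6,2, 65,-97,-12,3]' 255 20
python3 -m inch '[35,0,-6,0, 75,0,-13,0, 115,0,-20,0, 155,0,-27,0, 195,0,-34,0]'
python3 -m inch '[35,0,-6,0, 65,0,-11,0, 80,0,-14,0, 80,0,-14,0, 80,0,-14,0]'
python3 - <<'E'
from h import *
rel(.5424,-.3197,.27,-1.506)
from station import env
s=env.state();f=env.grab_frame("wrist");im=f["color"][:,:,::-1].copy()
H=f["hand_eye"];w=s["ee_rot"];from scipy.spatial.transform import Rotation as Ro
R=Ro.from_euler("xyz",w).as_matrix()
k=1.5;im=cv2.resize(im,None,fx=k,fy=k)
for L,W in((.188,.08),(.18,.072)):
    X=box([.4912,-.3009,.0652],L,W,0.004,.06)
    c=((X-s["position"])@R-H[:3,3])@H[:3,:3]
    p=np.c_[f["fx"]*c[:,0]/c[:,2]+f["cx"],f["fy"]*c[:,1]/c[:,2]+f["cy"]]
    p=((p+.5)*k).astype(int)
    for i in range(4):
        a,b=i+4,(i+1)%4+4; cv2.line(im,tuple(map(int,p[a])),tuple(map(int,p[b])),(0,255,255),1)
cv2.imwrite("pics/w2.png",im)
cv2.imwrite("pics/s2.png",cv2.resize(env.grab_frame("scene")["color"][80:220,150:330,::-1],None,fx=4,fy=4))
E
```

```text
t: 3.95
position: [0.5617, -0.0269, 0.2743]
ee_rot: [-1.568, -0.0, -1.511]
force: [1.5, -0.6, -1.2]
finger_gap: 0.292
t: 4.37
position: [0.5378, -0.2258, 0.2721]
ee_rot: [-1.57, -0.0, -1.513]
force: [0.8, 0.4, 0.2]
finger_gap: 0.3
t: 4.78
position: [0.5288, -0.3047, 0.2716]
ee_rot: [-1.571, 0.001, -1.514]
force: [0.6, 0.5, -1.0]
finger_gap: 0.302
t 4.78 pos [ 0.5288 -0.3047  0.2716] yaw -1.514 gap 0.302 F [ 0.6  0.5 -1. ] q6 0.87
tx 15.8 ty 1.6 tz 12.7 turn -0.5
```

View pics/w2.png

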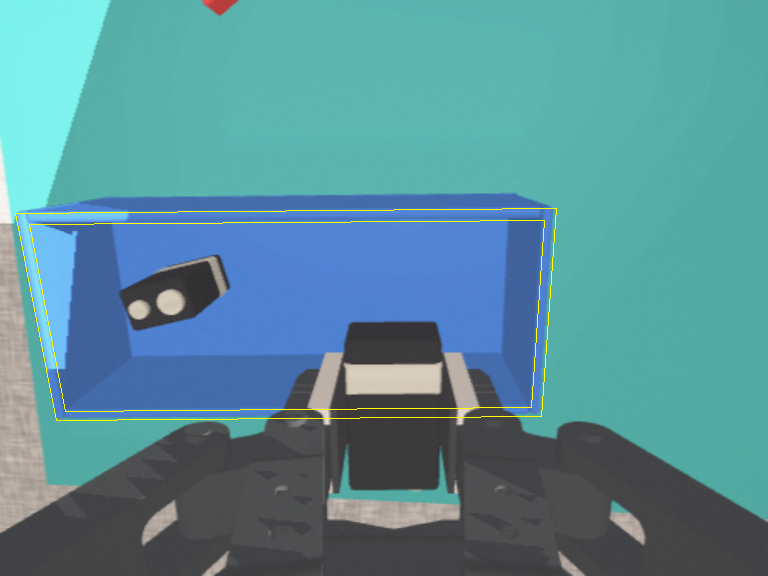

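View pics/s2.png

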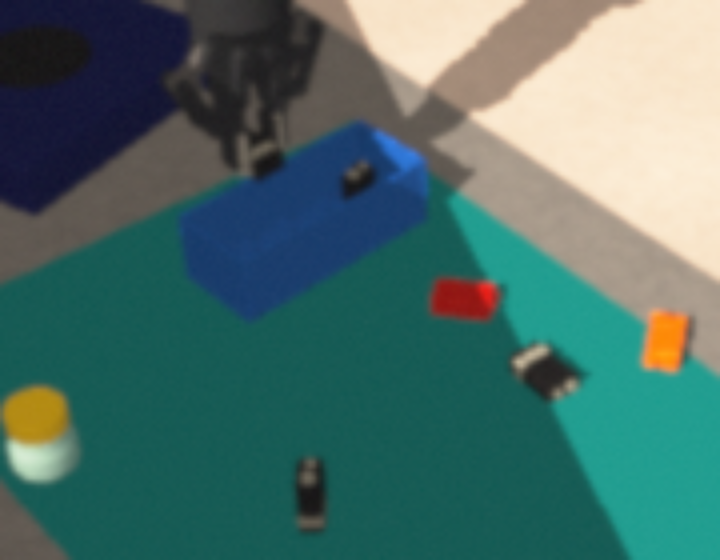

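The bin model matches the wrist view: the rim lines overlay, and the in-bin battery is at (170,300). The held battery is level with its bottom end towards the camera. Next I'll move over the -y rim and press down to lever it.

```bash

python3 -m inch '[8,4,7,0, 16,12,13,-0.5, 16,20,13,-0.5, 16,26,13,-0.5, 16,26,13,-0.5]' 255 20
python3 -m inch '[0,5,0,0, 0,10,0,0, 0,15,0,0, 0,20,0,0, 0,24,0,0]'
python3 - <<'E'
from h import *
rel(.5424,-.3197,.195,-1.506)
from station import env
cv2.imwrite("pics/w3.png",env.grab_frame("wrist")["color"][:,:,::-1])
E
```

```text
t: 5.3
position: [0.5424, -0.3186, 0.2436]
ee_rot: [-1.573, 0.002, -1.503]
force: [-0.4, 0.6, -0.4]
finger_gap: 0.297
t: 5.72
position: [0.5431, -0.3193, 0.2235]
ee_rot: [-1.57, -0.0, -1.504]
force: [-6.4, 7.1, 24.8]
finger_gap: 0.298
t 5.72 pos [ 0.5431 -0.3193  0.2235] yaw -1.504 gap 0.298 F [-6.4  7.1 24.8] q6 0.86
tx 0.4 ty 28.5 tz -0.7 turn 0.1
```

View pics/w3.png

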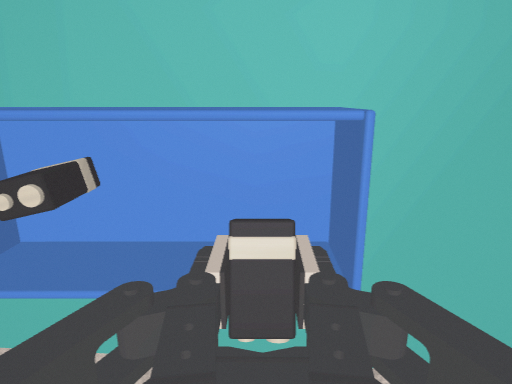

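The force is 25 N and the battery has only turned partly. I'll enlarge the view and estimate how it sits in the pads.

```bash
python3 - <<'E'
import cv2
im=cv2.imread("pics/w3.png");cv2.imwrite("pics/w3z.png",cv2.resize(im[200:384,180:350],None,fx=4,fy=4,interpolation=cv2.INTER_CUBIC)[:600])
E
```

```text
(no output)
```

View pics/w3z.png

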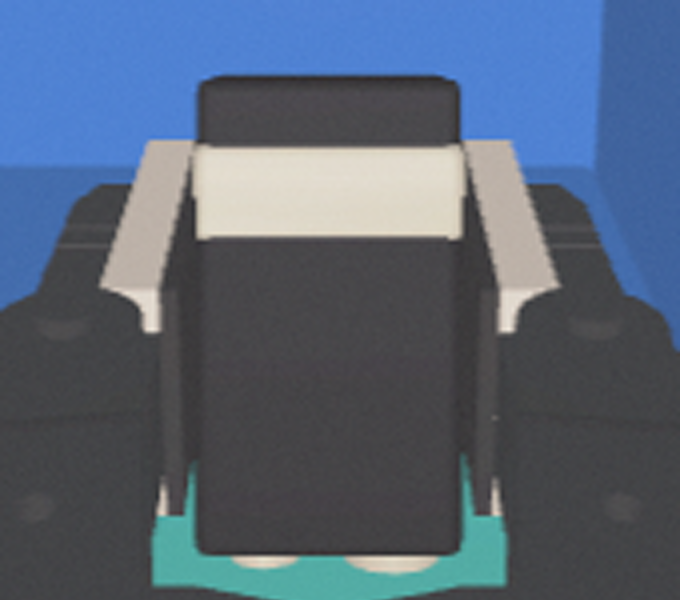

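The battery has turned about 15° but also slipped up about 5 mm, so the lever arm was too short. I'll back off, move about 8 mm away from the wall so the rim works nearer the terminal end, and press again.

```bash

python3 -m inch '[0,-6,0,0, 0,-12,0,0, -4,-13,0,0, -8,-13,0,0, -8,-13,0,0]' 255 20
python3 -m inch '[0,4,0,0, 0,8,0,0, 0,12,0,0, 0,16,0,0, 0,20,0,0]'
python3 - <<'E'
from h import *
rel(.5424,-.3197,.205,-1.506)
from station import env
im=env.grab_frame("wrist")["color"][:,:,::-1];cv2.imwrite("pics/w4.png",cv2.resize(im[180:384,160:370],None,fx=2.9,fy=2.9,interpolation=cv2.INTER_CUBIC))
E
```

```text
t: 6.18
position: [0.5423, -0.3108, 0.2346]
ee_rot: [-1.571, 0.001, -1.503]
force: [-0.4, 0.5, -0.4]
finger_gap: 0.296
t: 6.6
position: [0.5424, -0.3118, 0.2152]
ee_rot: [-1.571, -0.0, -1.504]
force: [-4.4, 2.8, 17.3]
finger_gap: 0.299
t 6.60 pos [ 0.5424 -0.3118  0.2152] yaw -1.504 gap 0.299 F [-4.4  2.8 17.3] q6 0.87
tx 7.9 ty 10.2 tz -0.6 turn 0.1
```

View pics/w4.png

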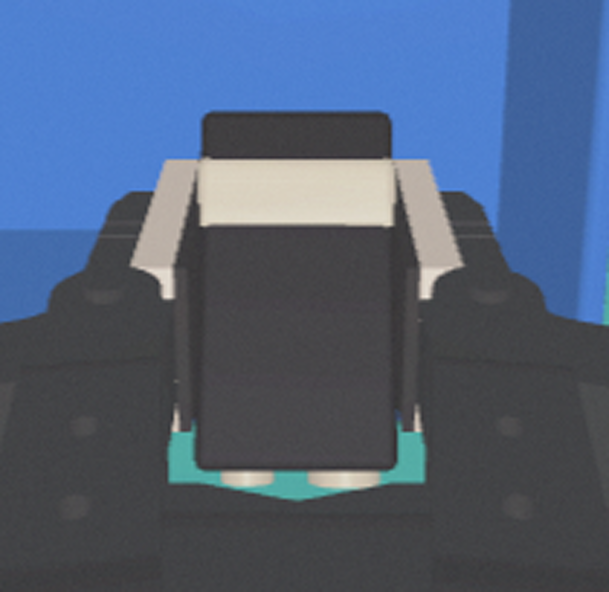

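It's turning, now about 27°. I'll keep pressing.

```bash

python3 -m inch '[0,3,0,0, 0,6,0,0, 0,9,0,0, 0,12,0,0, 0,14,0,0]'
python3 - <<'E'
from h import *
rel(.5424,-.3197,.205,-1.506)
from station import env
im=env.grab_frame("wrist")["color"][:,:,::-1];cv2.imwrite("pics/w5.png",cv2.resize(im[180:384,160:370],None,fx=2.9,fy=2.9,interpolation=cv2.INTER_CUBIC))
E
```

```text
t: 7.07
position: [0.5433, -0.3117, 0.2022]
ee_rot: [-1.568, -0.001, -1.503]
force: [-0.7, 6.0, 16.2]
finger_gap: 0.299
t 7.07 pos [ 0.5433 -0.3117  0.2022] yaw -1.503 gap 0.299 F [-0.7  6.  16.2] q6 0.87
tx 7.9 ty -2.8 tz -1.4 turn 0.1
```

View pics/w5.png

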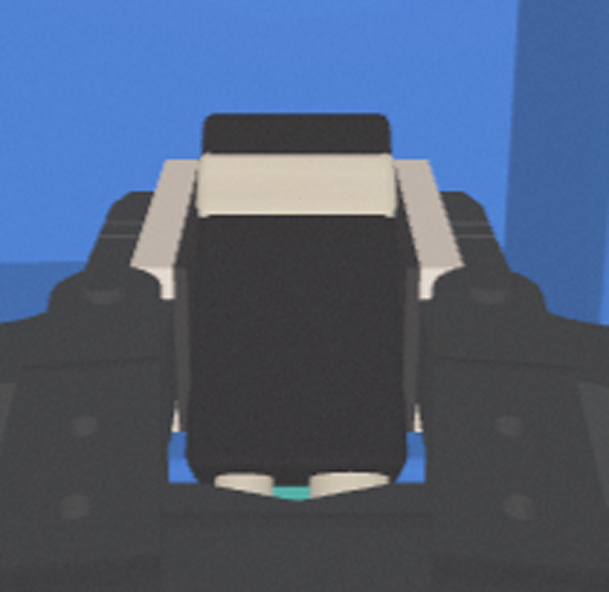

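About 42° now. I'll go further down, still at the long lever arm.

```bash

python3 -m inch '[0,2,0,0, 0,4,0,0, 0,6,0,0, 0,8,0,0, 0,9,0,0]'
python3 - <<'E'
from h import *
rel(.5424,-.3197,.205,-1.506)
from station import env
im=env.grab_frame("wrist")["color"][:,:,::-1];cv2.imwrite("pics/w6.png",cv2.resize(im[180:384,160:370],None,fx=2.9,fy=2.9,interpolation=cv2.INTER_CUBIC))
E
```

```text
t: 7.53
position: [0.5423, -0.3113, 0.191]
ee_rot: [-1.571, 0.001, -1.504]
force: [0.3, 3.8, 1.8]
finger_gap: 0.297
t 7.53 pos [ 0.5423 -0.3113  0.191 ] yaw -1.504 gap 0.297 F [0.3 3.8 1.8] q6 0.87
tx 8.4 ty -14.0 tz -0.4 turn 0.1
```

View pics/w6.png

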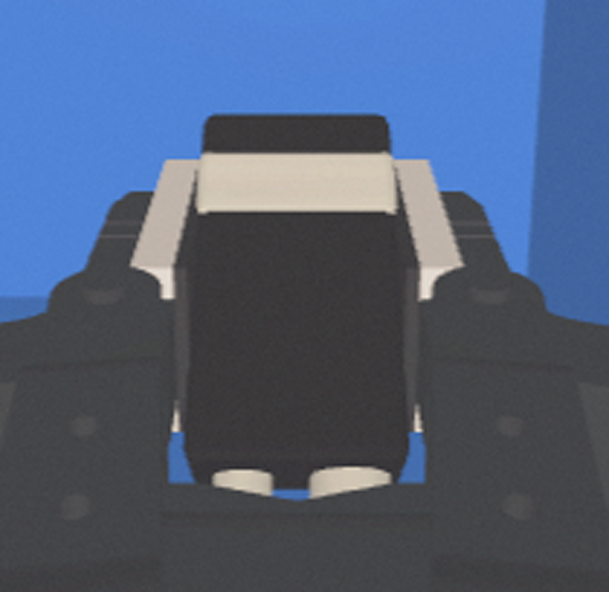

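The terminal end has slipped past the rim and now rests on the inner wall; the force has dropped to about 4 N. I'll push horizontally towards the wall, slightly down.

```bash

python3 -m inch '[1.5,1,0,0, 3,2,0,0, 5,3,0,0, 6.5,4,0,0, 8,5,0,0]'
python3 - <<'E'
from h import *
rel(.5424,-.3197,.205,-1.506)
from station import env
im=env.grab_frame("wrist")["color"][:,:,::-1];cv2.imwrite("pics/w7.png",cv2.resize(im[180:384,160:370],None,fx=2.9,fy=2.9,interpolation=cv2.INTER_CUBIC))
E
```

```text
t: 8.0
position: [0.5421, -0.3148, 0.1877]
ee_rot: [-1.571, 0.012, -1.5]
force: [-13.6, 41.8, 46.6]
finger_gap: 0.299
t 8.00 pos [ 0.5421 -0.3148  0.1877] yaw -1.500 gap 0.299 F [-13.6  41.8  46.6] q6 0.86
tx 4.9 ty -17.3 tz -0.1 turn 0.3
```

View pics/w7.png

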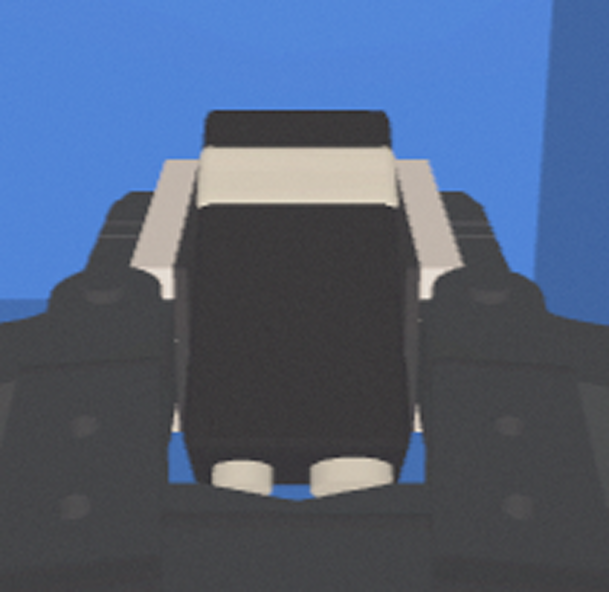

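The force jumped to 42/47 N, so something stiff is touching. I'm backing off at once and checking from the fixed cameras.

```bash

python3 -m inch '[-3,-3,0,0, -6,-5,0,0, -8,-6,0,0, -8,-6,0,0, -8,-6,0,0]'
python3 - <<'E'
from h import *
rel(.5424,-.3197,.205,-1.506)
from station import env
im=env.grab_frame("wrist")["color"][:,:,::-1];im1=cv2.resize(im[180:384,160:370],None,fx=1.9,fy=1.9,interpolation=cv2.INTER_CUBIC)
im=env.grab_frame("scene")["color"][:,:,::-1];im2=cv2.resize(im[90:175,170:270],None,fx=4.5,fy=4.5,interpolation=cv2.INTER_CUBIC)[:387]
h=min(len(im1),len(im2))
cv2.imwrite("pics/w8.png",np.hstack([im1[:h],im2[:h]])[:, :800])
E
```

```text
t: 8.47
position: [0.5426, -0.3122, 0.1927]
ee_rot: [-1.571, -0.001, -1.504]
force: [-0.2, 0.2, 0.5]
finger_gap: 0.3
t 8.47 pos [ 0.5426 -0.3122  0.1927] yaw -1.504 gap 0.300 F [-0.2  0.2  0.5] q6 0.87
tx 7.5 ty -12.3 tz -0.7 turn 0.1
```

View pics/w8.png

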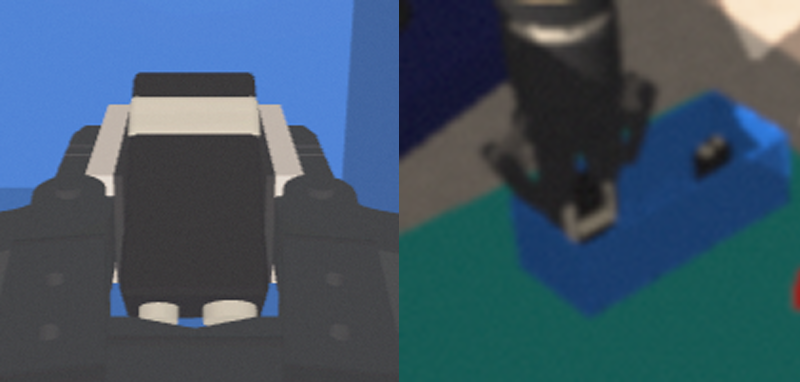

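```bash

python3 - <<'E'
from h import *
from station import env
im=env.grab_frame("wrist")["color"][:,:,::-1];cv2.imwrite("pics/w9full.png",im);cv2.imwrite("pics/w9.png",cv2.resize(im[210:360,190:340],None,fx=4,fy=4,interpolation=cv2.INTER_CUBIC))
E
```

```text
(no output)
```

View pics/w9.png

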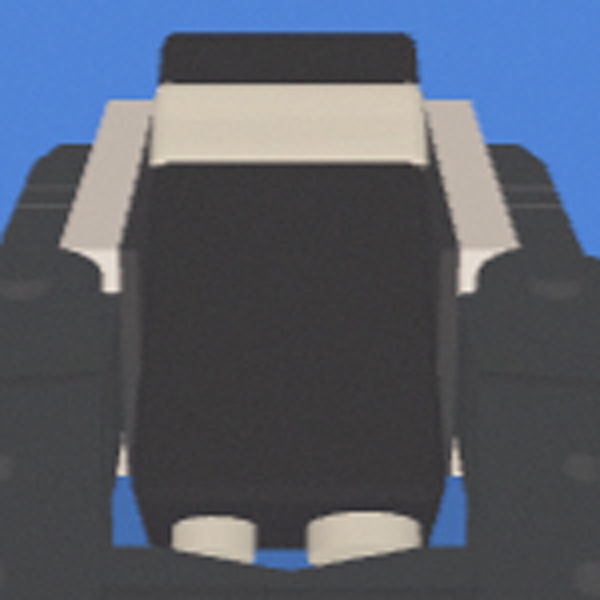

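```bash
cat >> h.py <<'E'
HE=np.array([[0.0008,0.9649,0.2628,-0.0664],[0.0004,-0.2628,0.9649,0.0306],[1.0,-0.0007,-0.0006,-0.0008]])
def wproj(X):
    c=(np.atleast_2d(X)-HE[:,3])@HE[:,:3];return np.c_[345.5538*c[:,0]/c[:,2]+261.8553,345.5538*c[:,1]/c[:,2]+194.5034]
def held(q,P): # P: (along axis to terminals, thickness up(initial top side), jaw z)
    cx,cy,ph,cz=q;c,s=np.cos(ph),np.sin(ph);P=np.atleast_2d(P)
    return np.c_[cx+P[:,0]*c-P[:,1]*s, cy-P[:,0]*s-P[:,1]*c, cz+P[:,2]]
def fitheld(P,uv):
    r=least_squares(lambda q:(wproj(held(q,P))-uv).ravel(),[0,.155,.8,0]);print("cx %.1f cy %.1f phi %.1f deg cz %.1f"%(r.x[0]*1e3,r.x[1]*1e3,np.degrees(r.x[2]),r.x[3]*1e3),"res",np.abs(r.fun).max().round(1));return r.x
E
python3 - <<'E'
from h import *
P=np.array([[-23,8.5,-13],[-23,8.5,13],[23,8.5,-13],[23,8.5,13],[23,-8.5,-13],[23,-8.5,13]])/1e3
uv=np.array([[162,33],[414,33],[135,490],[446,490],[152,548],[430,548]])/4+[190,210]
q=fitheld(P,uv)
print(held(q,P)[::2]*1e3)
E
```

```text
cx 1.3 cy 152.9 phi 53.8 deg cz -0.7 res 0.6
[[-19.1226966  166.46880911 -13.67347522]
 [  8.07617625 129.37135211 -13.67347522]
 [ 21.78610601 139.42310946 -13.67347522]]
```

The fit is clean: battery tilt 54°, centre in line with the pads, terminal corner 6.7 mm below the rim. The last push went straight through the pads' centre and jammed. I'll raise it so the rim bears on the underside, then push along the normal, towards the wall and down.

```bash

python3 -m inch '[0,-7,0,0, 0,-14,0,0, 1.5,-14,0,0, 3,-14,0,0, 3,-14,0,0]'
python3 -m inch '[1,1,0,0, 2,2,0,0, 3,3,0,0, 4,4,0,0, 5,5,0,0]'
python3 - <<'E'
from h import *
rel(.5424,-.3197,.205,-1.506)
from station import env
im=env.grab_frame("wrist")["color"][:,:,::-1];cv2.imwrite("pics/w10.png",cv2.resize(im[210:360,190:340],None,fx=4,fy=4,interpolation=cv2.INTER_CUBIC))
E
```

```text
t: 9.03
position: [0.5428, -0.3152, 0.2069]
ee_rot: [-1.57, -0.001, -1.504]
force: [-0.6, 0.7, -0.8]
finger_gap: 0.3
t: 9.45
position: [0.5429, -0.3183, 0.203]
ee_rot: [-1.571, 0.003, -1.503]
force: [-7.8, 17.9, 33.6]
finger_gap: 0.297
t 9.45 pos [ 0.5429 -0.3183  0.203 ] yaw -1.503 gap 0.297 F [-7.8 17.9 33.6] q6 0.86
tx 1.3 ty -2.0 tz -0.6 turn 0.2
```

View pics/w10.png

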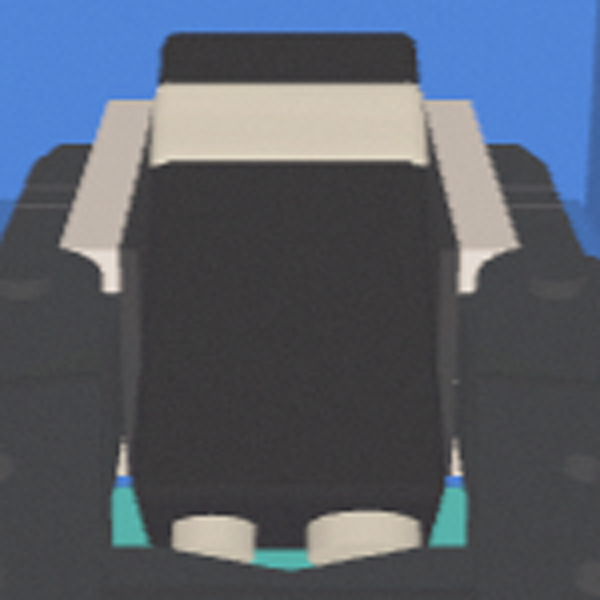

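Little change, and 34 N upward: the finger knuckles are probably on the rim. Instead I'll press the protruding bottom corner against the inside of the +y wall and move up, so friction drags the bottom end down.

```bash

python3 -m inch '[-5,-4,0,0, -15,-4,0,0, -25,-4,0,0, -33,-2,0,0, -34,0,0,0]'
python3 -m inch '[-2,0,0,0, -4,-2,0,0, -6,-5,0,0, -8,-8,0,0, -10,-11,0,0]'
python3 - <<'E'
from h import *
rel(.5424,-.2807,.205,-1.506)
from station import env
im=env.grab_frame("wrist")["color"][:,:,::-1];cv2.imwrite("pics/w11.png",cv2.resize(im[210:360,190:340],None,fx=4,fy=4,interpolation=cv2.INTER_CUBIC))
E
```

```text
t: 9.92
position: [0.5404, -0.2839, 0.2011]
ee_rot: [-1.572, 0.001, -1.503]
force: [-0.6, -0.5, -0.5]
finger_gap: 0.297
t: 10.33
position: [0.5406, -0.2783, 0.2132]
ee_rot: [-1.57, -0.006, -1.506]
force: [0.8, -14.5, -7.9]
finger_gap: 0.298
t 10.33 pos [ 0.5406 -0.2783  0.2132] yaw -1.506 gap 0.298 F [  0.8 -14.5  -7.9] q6 0.91
tx 2.5 ty 8.2 tz 1.7 turn 0.0
```

View pics/w11.png

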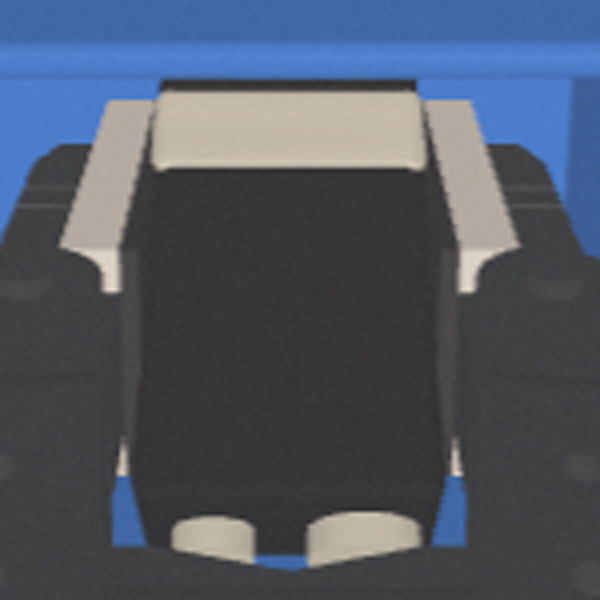

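```bash

python3 -m inch '[-2,-1,0,0, -4,-3,0,0, -5,-5,0,0, -6,-7,0,0, -6,-9,0,0]'
python3 - <<'E'
from h import *
rel(.5424,-.2807,.205,-1.506)
from station import env
im=env.grab_frame("wrist")["color"][:,:,::-1];cv2.imwrite("pics/w12.png",cv2.resize(im[210:360,190:340],None,fx=4,fy=4,interpolation=cv2.INTER_CUBIC))
E
```

```text
t: 10.8
position: [0.5402, -0.2725, 0.2223]
ee_rot: [-1.57, -0.007, -1.506]
force: [2.4, -13.6, -9.0]
finger_gap: 0.295
t 10.80 pos [ 0.5402 -0.2725  0.2223] yaw -1.506 gap 0.295 F [  2.4 -13.6  -9. ] q6 0.92
tx 8.3 ty 17.3 tz 1.6 turn -0.0
```

View pics/w12.png

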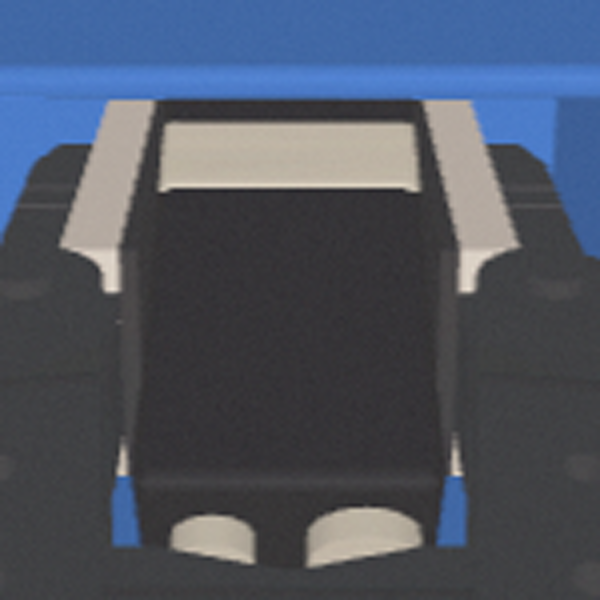

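```bash

python3 - <<'E'
from h import *
q9=[.0013,.1529,np.radians(53.8),-.0007]
a=np.linspace(-.023,0,231);v=(wproj(held(q9,np.c_[a,a*0+.0085,a*0]))[:,1]-210)*4
b1=a[np.argmin(abs(v-84))];b2=a[np.argmin(abs(v-163))];print(b1,b2)
P=np.array([[b1,.0085,-.013],[b1,.0085,.013],[b2,.0085,-.013],[b2,.0085,.013],[.023,.0085,-.013],[.023,.0085,.013]])
uv=np.array([[160,122],[417,122],[158,190],[420,190],[134,478],[444,478]])/4+[190,210]
q=fitheld(P,uv)
C=np.array([[-23,8.5,0],[-23,-8.5,0],[23,8.5,0],[23,-8.5,0]])/1e3
print((held(q,C)*1e3).round(1))
E
```

```text
-0.0168 -0.0078
cx 5.0 cy 153.5 phi 65.7 deg cz -0.8 res 1.2
[[-12.2 171.   -0.8]
 [  3.3 177.9  -0.8]
 [  6.7 129.   -0.8]
 [ 22.2 136.   -0.8]]
```

Now about 66°. The pads are at the +y wall, so I'll go back to the -y wall and push the terminal end upright there with the longer lever arm.

```bash

python3 -m inch '[8,0,0,0, 18,0,0,0, 28,0,0,0, 37,0,0,0, 37,0,0,0]'
python3 -c "from h import *;rel(.5424,-.3105,.192,-1.506)"
```

```text
t: 11.27
position: [0.5423, -0.3088, 0.2217]
ee_rot: [-1.57, -0.001, -1.505]
force: [-0.2, -0.8, 1.5]
finger_gap: 0.302
t 11.27 pos [ 0.5423 -0.3088  0.2217] yaw -1.505 gap 0.302 F [-0.2 -0.8  1.5] q6 0.87
tx 1.7 ty 29.7 tz 0.0 turn 0.0
```

```bash

python3 -m inch '[0,8,0,0, 0,16,0,0, 0,24,0,0, 0,27,0,0, 0,27,0,0]'
python3 -m inch '[1.5,0,0,0, 3,0.5,0,0, 4.5,1,0,0, 5.5,2,0,0, 6,3,0,0]'
python3 - <<'E'
from h import *
rel(.5424,-.3105,.192,-1.506)
from station import env
im=env.grab_frame("wrist")["color"][:,:,::-1];cv2.imwrite("pics/w13.png",cv2.resize(im[210:360,190:340],None,fx=4,fy=4,interpolation=cv2.INTER_CUBIC))
E
```

```text
t: 11.68
position: [0.5416, -0.306, 0.1932]
ee_rot: [-1.573, 0.002, -1.503]
force: [-0.1, -0.2, 0.3]
finger_gap: 0.299
t: 12.1
position: [0.5426, -0.3121, 0.1919]
ee_rot: [-1.57, 0.002, -1.503]
force: [0.2, 7.8, 5.6]
finger_gap: 0.298
t 12.10 pos [ 0.5426 -0.3121  0.1919] yaw -1.503 gap 0.298 F [0.2 7.8 5.6] q6 0.86
tx -1.6 ty -0.1 tz -0.1 turn 0.2
```

View pics/w13.png

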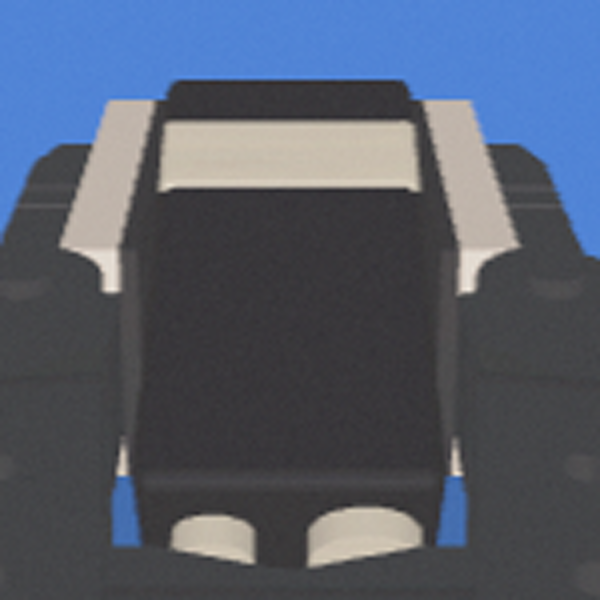

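```bash

python3 -m inch '[1,0,0,0, 2,0.5,0,0, 3,1,0,0, 4,1,0,0, 4.5,1,0,0]'
python3 - <<'E'
from h import *
rel(.5424,-.3105,.192,-1.506)
from station import env
im=env.grab_frame("wrist")["color"][:,:,::-1];cv2.imwrite("pics/w14.png",cv2.resize(im[210:360,190:340],None,fx=4,fy=4,interpolation=cv2.INTER_CUBIC))
E
```

```text
t: 12.57
position: [0.5425, -0.3138, 0.1905]
ee_rot: [-1.571, 0.008, -1.501]
force: [0.8, 22.9, 8.7]
finger_gap: 0.301
t 12.57 pos [ 0.5425 -0.3138  0.1905] yaw -1.501 gap 0.301 F [ 0.8 22.9  8.7] q6 0.86
tx -3.3 ty -1.5 tz 0.1 turn 0.3
```

View pics/w14.png

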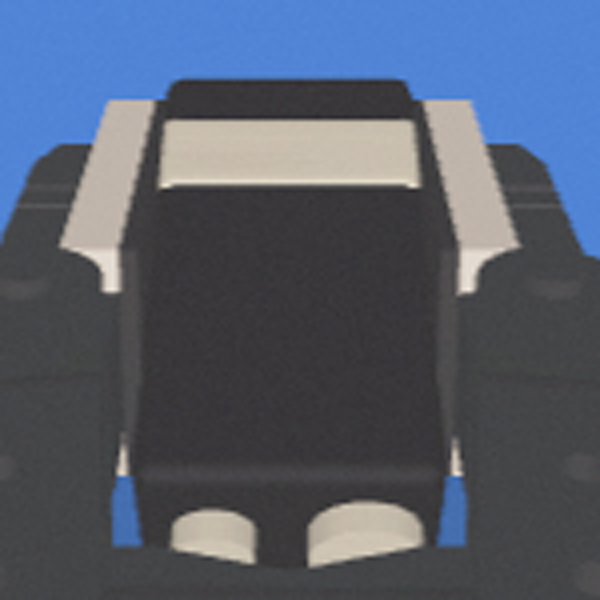

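```bash

python3 -m inch '[0.5,0,0,0, 1,0.5,0,0, 1.5,0.5,0,0, 2,1,0,0, 2,1,0,0]'
python3 - <<'E'
from h import *
rel(.5424,-.3105,.192,-1.506)
from station import env
im=env.grab_frame("wrist")["color"][:,:,::-1];cv2.imwrite("pics/w15.png",cv2.resize(im[210:360,190:340],None,fx=4,fy=4,interpolation=cv2.INTER_CUBIC))
E
```

```text
t: 13.03
position: [0.5427, -0.3156, 0.1893]
ee_rot: [-1.571, 0.008, -1.501]
force: [1.3, 21.2, 7.4]
finger_gap: 0.298
t 13.03 pos [ 0.5427 -0.3156  0.1893] yaw -1.501 gap 0.298 F [ 1.3 21.2  7.4] q6 0.86
tx -5.2 ty -2.7 tz 0.1 turn 0.3
```

View pics/w15.png

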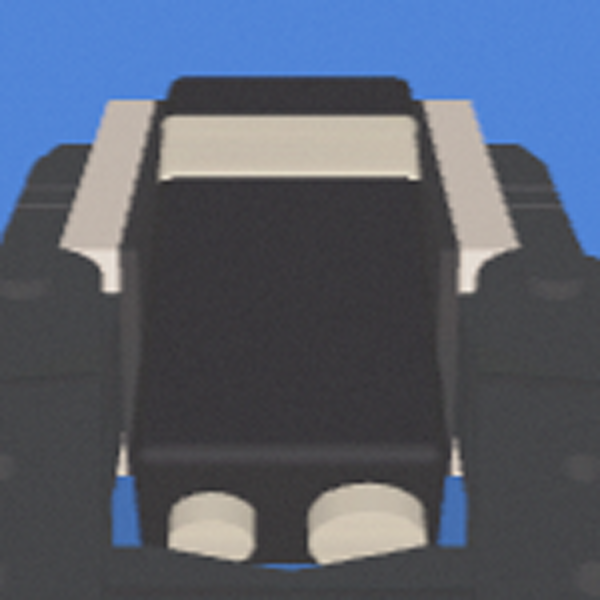

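Rotating steadily at about 21 N. Continuing.

```bash

python3 -m inch '[0.5,0,0,0, 1,0.5,0,0, 1.5,0.5,0,0, 2,1,0,0, 2.5,1,0,0]'
python3 - <<'E'
from h import *
rel(.5424,-.3105,.192,-1.506)
from station import env
im=env.grab_frame("wrist")["color"][:,:,::-1];cv2.imwrite("pics/w16.png",cv2.resize(im[210:360,190:340],None,fx=4,fy=4,interpolation=cv2.INTER_CUBIC))
E
```

```text
t: 13.5
position: [0.5428, -0.3175, 0.1885]
ee_rot: [-1.571, 0.01, -1.5]
force: [-0.7, 26.6, 11.0]
finger_gap: 0.297
t 13.50 pos [ 0.5428 -0.3175  0.1885] yaw -1.500 gap 0.297 F [-0.7 26.6 11. ] q6 0.85
tx -7.0 ty -3.5 tz 0.1 turn 0.3
```

View pics/w16.png

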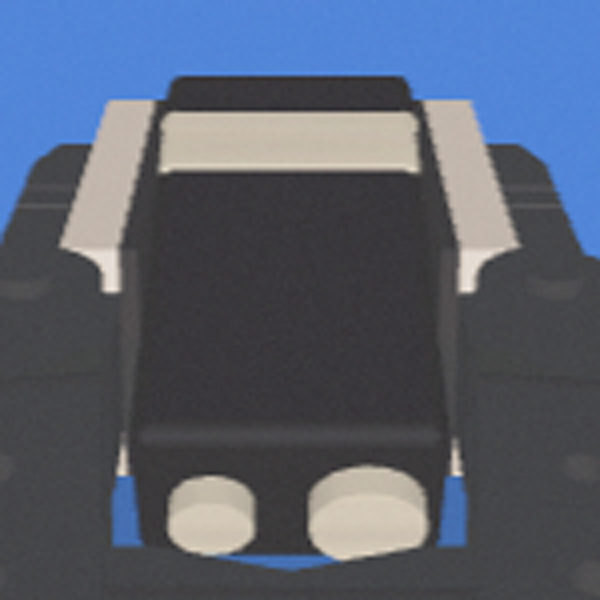

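```bash

python3 -m inch '[0.5,0,0,0, 1,0.5,0,0, 1.5,0.5,0,0, 2,0.5,0,0, 2,0.5,0,0]'
python3 - <<'E'
from h import *
rel(.5424,-.3105,.192,-1.506)
from station import env
im=env.grab_frame("wrist")["color"][:,:,::-1];cv2.imwrite("pics/w17.png",cv2.resize(im[210:360,190:340],None,fx=4,fy=4,interpolation=cv2.INTER_CUBIC))
E
```

```text
t: 13.97
position: [0.5428, -0.3185, 0.1882]
ee_rot: [-1.571, 0.012, -1.499]
force: [-1.6, 30.8, 16.4]
finger_gap: 0.299
t 13.97 pos [ 0.5428 -0.3185  0.1882] yaw -1.499 gap 0.299 F [-1.6 30.8 16.4] q6 0.85
tx -8.0 ty -3.8 tz 0.2 turn 0.4
```

View pics/w17.png

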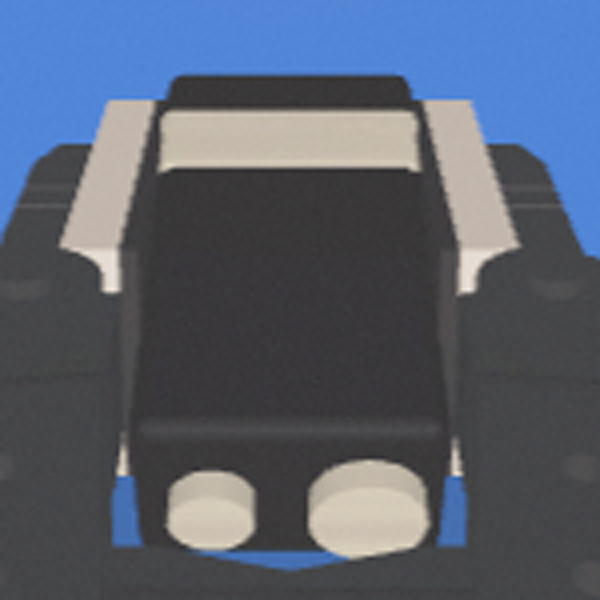

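```bash

python3 - <<'E'
from h import *
b1,b2=-.0168,-.0078
P=np.array([[b1,.0085,-.013],[b1,.0085,.013],[b2,.0085,-.013],[b2,.0085,.013],[.023,.0085,-.013],[.023,.0085,.013],[.023,-.0085,-.013],[.023,-.0085,.013],[-.023,.0085,-.013],[-.023,.0085,.013]])
uv=np.array([[160,110],[418,110],[160,169],[420,169],[137,428],[447,428],[142,548],[440,548],[168,76],[408,76]])/4+[190,210]
q=fitheld(P,uv)
C=np.array([[-23,8.5,0],[-23,-8.5,0],[23,8.5,0],[23,-8.5,0]])/1e3
print((held(q,C)*1e3).round(1))
E
```

```text
cx 3.1 cy 154.0 phi 72.0 deg cz -0.6 res 1.8
[[-12.1 173.2  -0.6]
 [  4.1 178.5  -0.6]
 [  2.1 129.5  -0.6]
 [ 18.3 134.7  -0.6]]
```

72° now: the remaining 18° tilt is inside the tipping limit and the centre of gravity is on the good side. I'll lower it onto the floor, with a slight drag away from the wall to square it.

```bash

python3 -m inch '[-3,0,0,0, -5,1,0,0, -6,3,0,0, -6,5,0,0, -6,5,0,0]'
python3 -m inch '[-1,1,0,0, -3,2,0,0, -5,2,0,0, -7,2,0,0, -8,2,0,0]'
python3 - <<'E'
from h import *
rel(.5424,-.3105,.182,-1.506)
from station import env
im=env.grab_frame("wrist")["color"][:,:,::-1];cv2.imwrite("pics/w18.png",cv2.resize(im[210:360,190:340],None,fx=4,fy=4,interpolation=cv2.INTER_CUBIC))
E
```

```text
t: 14.43
position: [0.5427, -0.3166, 0.1877]
ee_rot: [-1.569, 0.001, -1.503]
force: [-19.4, 16.3, 48.4]
finger_gap: 0.3
t: 14.85
position: [0.5427, -0.3141, 0.1877]
ee_rot: [-1.568, -0.013, -1.508]
force: [-24.3, -15.7, 49.2]
finger_gap: 0.301
t 14.85 pos [ 0.5427 -0.3141  0.1877] yaw -1.508 gap 0.301 F [-24.3 -15.7  49.2] q6 0.87
tx -3.7 ty 5.7 tz -0.1 turn -0.1
```

View pics/w18.png

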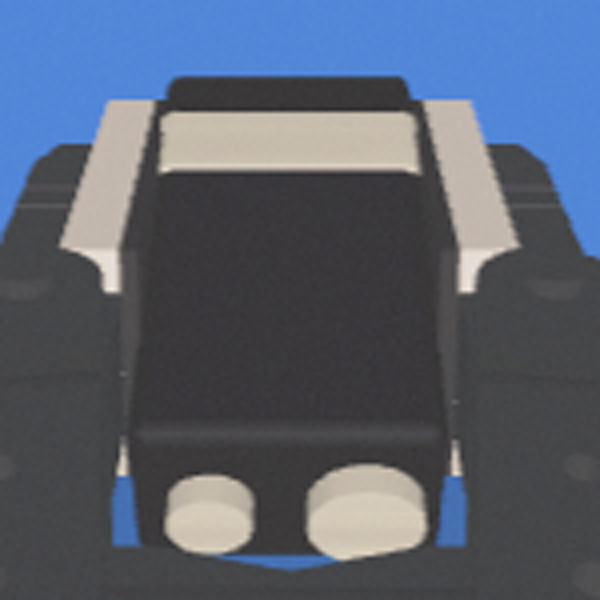

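The upward 49 N with -24 N in x shows the outer knuckle was resting on the +x end wall's rim. That explains the earlier jams. I'll lift, move 20 mm away from that end, and finish turning it against the -y wall.

```bash

python3 -m inch '[0,-6,0,0, 0,-12,-5,0, 0,-12,-12,0, 0,-12,-20,0, 0,-12,-22,0]'
python3 -c "from h import *;rel(.5220,-.3155,.190,-1.506)"
```

```text
t: 15.32
position: [0.5187, -0.3108, 0.1924]
ee_rot: [-1.573, 0.001, -1.504]
force: [0.5, 0.9, -1.1]
finger_gap: 0.301
t 15.32 pos [ 0.5187 -0.3108  0.1924] yaw -1.504 gap 0.301 F [ 0.5  0.9 -1.1] q6 0.84
tx 4.9 ty 2.4 tz 2.9 turn 0.1
```

```bash

python3 -m inch '[2,2,0,0, 4,4,0,0, 6,5,0,0, 8,5,0,0, 9,6,0,0]'
python3 -m inch '[0.5,0,0,0, 1,0.5,0,0, 1.5,0.5,0,0, 2,0.5,0,0, 2.5,0.5,0,0]'
python3 - <<'E'
from h import *
rel(.5220,-.3155,.190,-1.506)
from station import env
im=env.grab_frame("wrist")["color"][:,:,::-1];cv2.imwrite("pics/w19.png",cv2.resize(im[210:360,190:340],None,fx=4,fy=4,interpolation=cv2.INTER_CUBIC))
E
```

```text
t: 15.73
position: [0.5209, -0.3187, 0.1867]
ee_rot: [-1.571, 0.005, -1.503]
force: [-0.3, 14.6, 7.8]
finger_gap: 0.297
t: 16.15
position: [0.5209, -0.3193, 0.186]
ee_rot: [-1.571, 0.008, -1.501]
force: [-0.3, 21.5, 10.1]
finger_gap: 0.298
t 16.15 pos [ 0.5209 -0.3193  0.186 ] yaw -1.501 gap 0.298 F [-0.3 21.5 10.1] q6 0.83
tx -3.7 ty -4.0 tz 1.4 turn 0.3
```

View pics/w19.png

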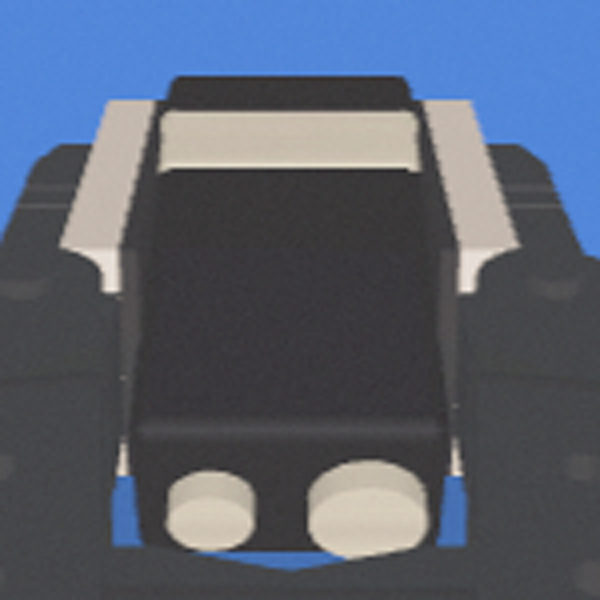

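Contact at 21 N, no knuckle contact this time. Pushing further.

```bash

python3 -m inch '[0.5,0,0,0, 1,0.5,0,0, 2,0.5,0,0, 3,0.5,0,0, 3.5,0.5,0,0]'
python3 -m inch '[0.5,0,0,0, 1,0,0,0, 1.5,0,0,0, 2,0,0,0, 2.5,0,0,0]'
python3 - <<'E'
from h import *
rel(.5220,-.3155,.190,-1.506)
from station import env
im=env.grab_frame("wrist")["color"][:,:,::-1];cv2.imwrite("pics/w20.png",cv2.resize(im[210:360,190:340],None,fx=4,fy=4,interpolation=cv2.INTER_CUBIC))
E
```

```text
t: 16.62
position: [0.521, -0.3217, 0.1851]
ee_rot: [-1.572, 0.011, -1.501]
force: [0.7, 28.3, 9.6]
finger_gap: 0.298
t: 17.03
position: [0.521, -0.3223, 0.1851]
ee_rot: [-1.572, 0.015, -1.499]
force: [1.3, 38.3, 15.4]
finger_gap: 0.299
t 17.03 pos [ 0.521  -0.3223  0.1851] yaw -1.499 gap 0.299 F [ 1.3 38.3 15.4] q6 0.82
tx -6.7 ty -4.9 tz 1.5 turn 0.4
```

View pics/w20.png

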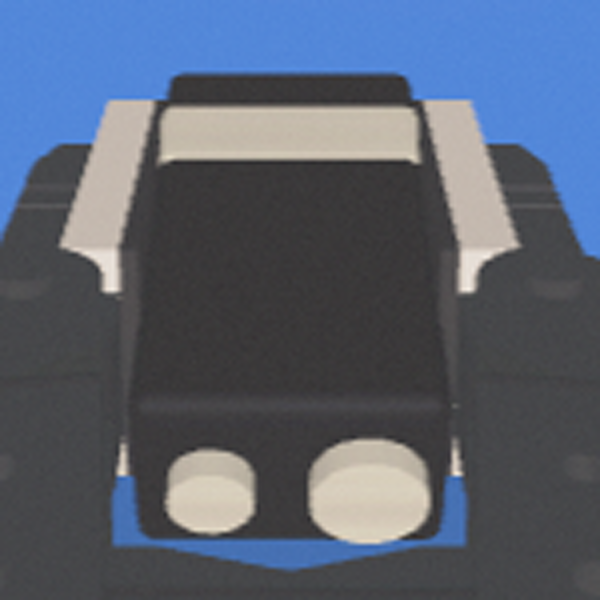

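About 77° now. I'll back off the wall, lower to the floor and look.

```bash

python3 -m inch '[-3,0,0,0, -6,0,0,0, -9,1,0,0, -9,2,0,0, -9,2,0,0]'
python3 - <<'E'
from h import *
rel(.5220,-.3155,.182,-1.506)
from station import env
im=env.grab_frame("wrist")["color"][:,:,::-1];cv2.imwrite("pics/w21.png",cv2.resize(im[210:360,190:340],None,fx=4,fy=4,interpolation=cv2.INTER_CUBIC))
b1,b2=-.0168,-.0078
P=np.array([[b1,.0085,-.013],[b1,.0085,.013],[b2,.0085,-.013],[b2,.0085,.013],[.023,.0085,-.013],[.023,.0085,.013],[.023,-.0085,-.013],[.023,-.0085,.013],[-.023,.0085,-.013],[-.023,.0085,.013]])
uv=np.array([[160,106],[418,106],[160,161],[420,161],[137,404],[447,404],[140,537],[442,537],[168,74],[408,74]])/4+[190,210]
q=fitheld(P,uv)
C=np.array([[-23,8.5,0],[-23,-8.5,0],[23,8.5,0],[23,-8.5,0]])/1e3
print((held(q,C)*1e3).round(1))
E
```

```text
t: 17.5
position: [0.5212, -0.3197, 0.1839]
ee_rot: [-1.571, 0.0, -1.504]
force: [2.1, 2.8, -1.0]
finger_gap: 0.3
t 17.50 pos [ 0.5212 -0.3197  0.1839] yaw -1.504 gap 0.300 F [ 2.1  2.8 -1. ] q6 0.83
tx -4.1 ty 1.9 tz 1.1 turn 0.1
cx 2.0 cy 153.6 phi 75.2 deg cz -0.6 res 1.9
[[-12.1 173.6  -0.6]
 [  4.3 178.   -0.6]
 [ -0.3 129.2  -0.6]
 [ 16.1 133.5  -0.6]]
```

View pics/w21.png

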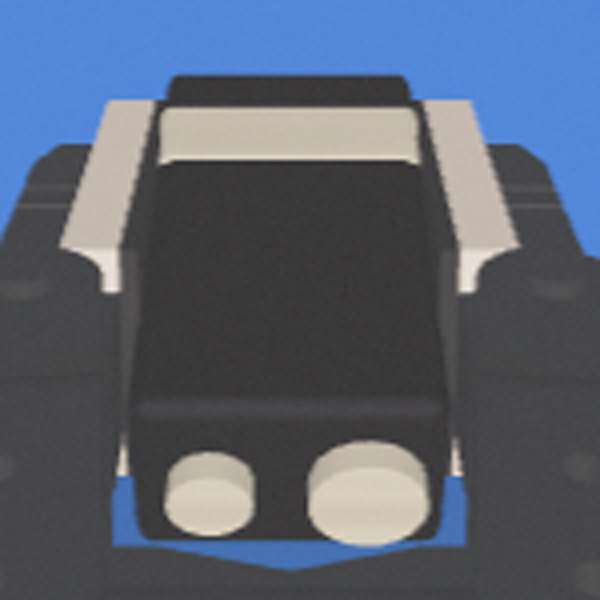

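75°, 15° off vertical, with the centre of gravity inside the support corner. I'll touch down with a small drag, then release gently.

```bash

python3 -m inch '[-1,1,0,0, -2,2,0,0, -3,3,0,0, -5,3.5,0,0, -6,3.5,0,0]'
python3 -m inch '[0,0,0,0, 0,0,0,0, 0,0,0,0, 0,0,0,0, 0,0,0,0]' 150 20
python3 - <<'E'
from h import *
rel(.5220,-.3155,.182,-1.506)
from station import env
im=env.grab_frame("wrist")["color"][:,:,::-1];cv2.imwrite("pics/w22.png",cv2.resize(im[180:384,130:400],None,fx=2.9,fy=2.9,interpolation=cv2.INTER_CUBIC))
E
```

```text
t: 17.97
position: [0.5204, -0.3136, 0.1805]
ee_rot: [-1.571, 0.0, -1.504]
force: [0.0, 0.9, -0.6]
finger_gap: 0.298
t: 18.38
position: [0.5206, -0.3138, 0.1808]
ee_rot: [-1.571, -0.0, -1.504]
force: [0.2, -0.0, 0.1]
finger_gap: 0.412
t 18.38 pos [ 0.5206 -0.3138  0.1808] yaw -1.504 gap 0.412 F [ 0.2 -0.   0.1] q6 0.84
tx 1.8 ty -1.2 tz 1.3 turn 0.1
```

View pics/w22.png

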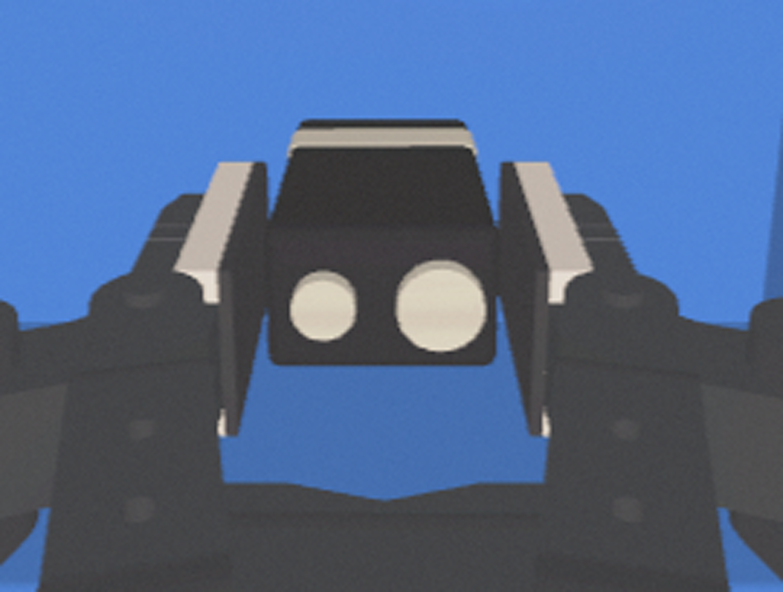

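The battery is now standing upright on the bin floor, released: terminals face the camera at (323,305) and (440,305). I'll lift clear and go to the standing one on the bench.

```bash

python3 -m inch '[0,-15,0,0, 0,-35,0,0, 0,-55,0,0, 0,-75,0,0, 0,-90,0,0]' 150
python3 - <<'E'
from h import *
rel(.6645,-.0615,.28,-2.31)
from station import env
im=env.grab_frame("wrist")["color"][:,:,::-1];cv2.imwrite("pics/w23.png",im)
E
```

```text
t: 18.85
position: [0.5208, -0.3139, 0.2724]
ee_rot: [-1.57, -0.001, -1.504]
force: [0.1, -0.9, -0.1]
finger_gap: 0.415
t 18.85 pos [ 0.5208 -0.3139  0.2724] yaw -1.504 gap 0.415 F [ 0.1 -0.9 -0.1] q6 0.84
tx -242.2 ty -7.6 tz 160.3 turn 46.2
```

View pics/w23.png

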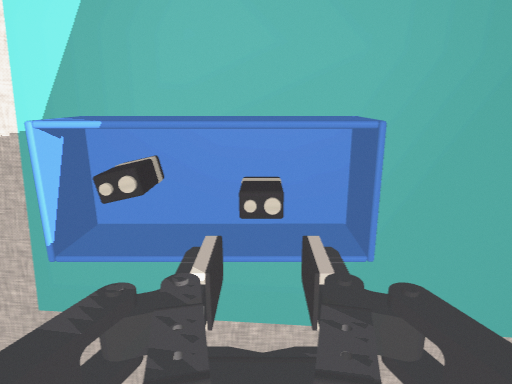

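Both batteries in the bin are upright: (115,185) and (261,198). Going to the standing one.

```bash

python3 -m inch '[-30,-2,20,5, -60,-4,40,11, -90,-6,60,17, -120,-8,80,23, -150,-8,100,29]' 80
python3 -c "from h import *;rel(.6645,-.0615,.28,-2.31)"
```

```text
t: 19.32
position: [0.611, -0.1559, 0.279]
ee_rot: [-1.57, 0.0, -2.016]
force: [0.2, -0.7, -0.1]
finger_gap: 0.685
t 19.32 pos [ 0.611  -0.1559  0.279 ] yaw -2.016 gap 0.685 F [ 0.2 -0.7 -0.1] q6 1.65
tx -108.3 ty -1.0 tz 7.7 turn 16.9
```

```bash

python3 -m inch '[-30,0,2,6, -60,0,4,12, -90,0,6,17, -108,-1,8,17, -108,-1,8,17]' 80
python3 - <<'E'
from h import *
rel(.6645,-.0615,.21,-2.31)
from station import env
from scipy.spatial.transform import Rotation as Ro
s=env.state();f=env.grab_frame("wrist");im=f["color"][:,:,::-1].copy()
R=Ro.from_euler("xyz",s["ee_rot"]).as_matrix()
X=box([.6645,-.0615,.831],.026,.017,0,.046)
p=wproj((X-s["position"])@R);k=1.5;im=cv2.resize(im,None,fx=k,fy=k);p=((p+.5)*k).astype(int)
for i in range(4):
    for a,b in ((i,(i+1)%4),(i+4,(i+1)%4+4),(i,i+4)): cv2.line(im,tuple(map(int,p[a])),tuple(map(int,p[b])),(0,255,255),1)
cv2.imwrite("pics/w24.png",im)
E
```

```text
t: 19.73
position: [0.6648, -0.0596, 0.2794]
ee_rot: [-1.571, 0.001, -2.303]
force: [-0.3, 0.0, 0.4]
finger_gap: 0.689
t 19.73 pos [ 0.6648 -0.0596  0.2794] yaw -2.303 gap 0.689 F [-0.3  0.   0.4] q6 2.10
tx 1.6 ty 69.4 tz 1.0 turn 0.4
```

View pics/w24.png

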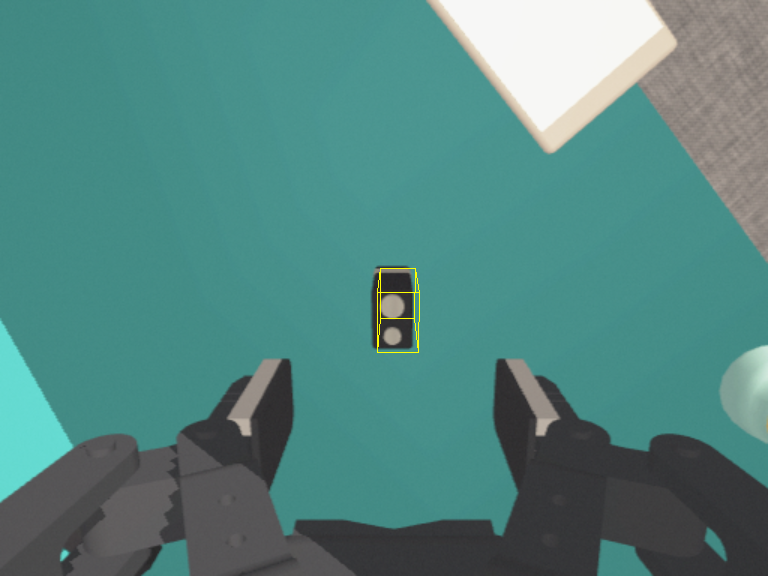

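```bash

python3 -m inch '[0,20,-0.5,0, 0.5,40,-0.5,0, 0.5,58,-0.5,0, 0.5,70,-0.5,0, 0.5,73,-0.5,0]' 80 30
python3 -m inch '[0,0,0,0, 0,0,0,0, 0,0,0,0, 0,0,0,0, 0,0,0,0]' 255 30
python3 -m inch '[0,0,0,0, 0,0,0,0, 0,0,0,0, 0,0,0,0, 0,0,0,0]' 255 30
python3 - <<'E'
from h import *
rel(.6645,-.0615,.21,-2.31)
from station import env
cv2.imwrite("pics/w25.png",env.grab_frame("wrist")["color"][:,:,::-1])
E
```

```text
t: 20.2
position: [0.6614, -0.0638, 0.2043]
ee_rot: [-1.574, -0.002, -2.308]
force: [0.1, -0.3, 0.5]
finger_gap: 0.685
t: 20.62
position: [0.6632, -0.0632, 0.2079]
ee_rot: [-1.569, 0.001, -2.307]
force: [0.1, -0.3, 5.1]
finger_gap: 0.188
t: 21.03
position: [0.6633, -0.0632, 0.2079]
ee_rot: [-1.569, 0.001, -2.307]
force: [-0.8, -1.9, 6.3]
finger_gap: 0.187
t 21.03 pos [ 0.6633 -0.0632  0.2079] yaw -2.307 gap 0.187 F [-0.8 -1.9  6.3] q6 2.10
tx -2.1 ty -2.1 tz -0.2 turn 0.2
```

View pics/w25.png

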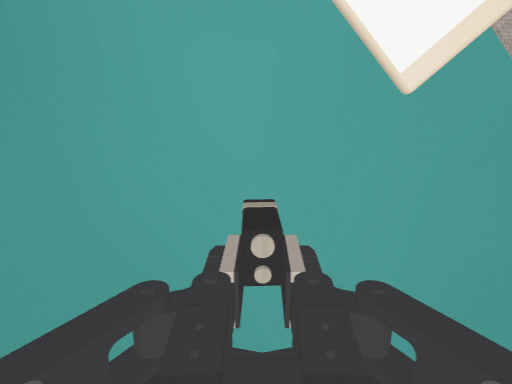

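Gripped: the gap reads 0.187, about 16 mm, and the battery is still vertical in the pads. Lifting and carrying it to the bin, with the target between the two standing ones.

```bash

python3 -m inch '[0,-20,0,0, 0,-45,0,0, 15,-65,1,2, 45,-80,3,8, 80,-87,6,14]' 255 30
python3 -c "from h import *;rel(.4757,-.302,.292,-3.076)"
```

```text
t: 21.5
position: [0.6142, -0.1259, 0.2961]
ee_rot: [-1.568, 0.003, -2.553]
force: [0.1, -1.3, -0.4]
finger_gap: 0.189
t 21.50 pos [ 0.6142 -0.1259  0.2961] yaw -2.553 gap 0.189 F [ 0.1 -1.3 -0.4] q6 2.23
tx 212.9 ty 4.1 tz 69.6 turn 30.0
```

```bash

python3 -m inch '[35,0,11,5, 70,1,23,11, 105,2,34,17, 140,3,46,23, 175,4,57,29]'
python3 -m inch '[0,0,0,0, 0,0,0,0, 0,0,0,0, 0,0,0,0, 0,0,0,0]'
python3 -c "from h import *;rel(.4757,-.302,.292,-3.076)"
```

```text
t: 21.92
position: [0.4987, -0.2723, 0.29]
ee_rot: [-1.57, 0.001, -3.062]
force: [-0.1, -0.7, -0.1]
finger_gap: 0.186
t: 22.33
position: [0.5006, -0.2702, 0.2898]
ee_rot: [-1.571, 0.0, -3.055]
force: [-0.5, 0.3, -1.0]
finger_gap: 0.188
t 22.33 pos [ 0.5006 -0.2702  0.2898] yaw -3.055 gap 0.188 F [-0.5  0.3 -1. ] q6 2.43
tx 27.6 ty -2.2 tz 29.5 turn 1.2
```

```bash

python3 -m inch '[10,-1,10,1, 20,-2,20,1, 28,-2,30,1, 28,-2,30,1, 28,-2,30,1]'
python3 - <<'E'
from h import *
rel(.4757,-.302,.2119,-3.076)
from station import env
cv2.imwrite("pics/w26.png",env.grab_frame("wrist")["color"][:,:,::-1])
E
```

```text
t: 22.75
position: [0.4746, -0.3035, 0.2917]
ee_rot: [-1.571, 0.0, -3.075]
force: [0.6, -0.1, -0.3]
finger_gap: 0.19
t 22.75 pos [ 0.4746 -0.3035  0.2917] yaw -3.075 gap 0.190 F [ 0.6 -0.1 -0.3] q6 2.38
tx -1.2 ty 79.8 tz -1.4 turn 0.1
```

View pics/w26.png

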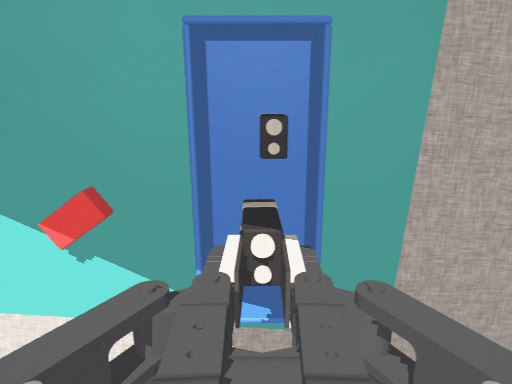

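```bash

python3 -m inch '[-1,12,-1.5,0, -1,26,-1.5,0, -1,40,-1.5,0, -1,54,-1.5,0, -1,62,-1.5,0]'
python3 - <<'E'
from h import *
rel(.4757,-.302,.2119,-3.076)
from station import env
im1=env.grab_frame("wrist")["color"][:,:,::-1]
im2=cv2.resize(env.grab_frame("top")["color"][180:300,365:445,::-1],None,fx=3.2,fy=3.2,interpolation=cv2.INTER_CUBIC)
cv2.imwrite("pics/w27.png",np.hstack([im1,im2]))
E
```

```text
t: 23.22
position: [0.4755, -0.3009, 0.2283]
ee_rot: [-1.572, -0.001, -3.074]
force: [0.4, -0.5, -0.5]
finger_gap: 0.189
t 23.22 pos [ 0.4755 -0.3009  0.2283] yaw -3.074 gap 0.189 F [ 0.4 -0.5 -0.5] q6 2.38
tx -0.1 ty 16.4 tz 1.1 turn 0.1
```

View pics/w27.png

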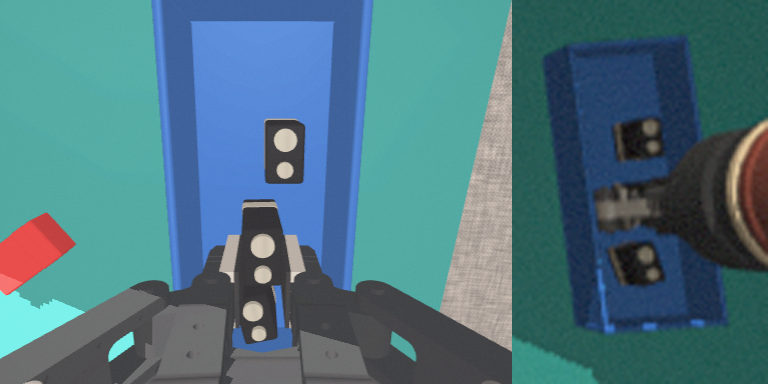

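Clear of both neighbours. Lowering the rest slowly.

```bash

python3 -m inch '[0,4,1,0, 0,8,1,0, 0,11,1,0, 0,14,1,0, 0,15,1,0]'
python3 -m inch '[0,0.5,0,0, 0,1,0,0, 0,1.5,0,0, 0,1.5,0,0, 0,1.5,0,0]'
```

```text
t: 23.73
position: [0.4754, -0.3028, 0.2145]
ee_rot: [-1.571, -0.0, -3.075]
force: [-0.4, 0.5, -0.2]
finger_gap: 0.19
t: 24.15
position: [0.4755, -0.3029, 0.2133]
ee_rot: [-1.571, 0.0, -3.075]
force: [-0.2, 0.0, 0.5]
finger_gap: 0.188
```

```bash

python3 -m inch '[0,0.5,0,0, 0,1,0,0, 0,1.5,0,0, 0,1.5,0,0, 0,1.5,0,0]'
python3 -m inch '[0,0,0,0, 0,0,0,0, 0,0,0,0, 0,0,0,0, 0,0,0,0]' 175
python3 -c "
from h import *
rel(.4757,-.302,.2119,-3.076)
from station import env
cv2.imwrite('pics/w28.png',env.grab_frame('wrist')['color'][:,:,::-1])"
```

```text
t: 24.57
position: [0.4755, -0.3028, 0.2119]
ee_rot: [-1.571, 0.0, -3.075]
force: [-1.0, 0.0, 3.7]
finger_gap: 0.187
t: 24.98
position: [0.4755, -0.3028, 0.2116]
ee_rot: [-1.571, -0.0, -3.075]
force: [-0.0, -0.2, 0.4]
finger_gap: 0.314
t 24.98 pos [ 0.4755 -0.3028  0.2116] yaw -3.075 gap 0.314 F [-0.  -0.2  0.4] q6 2.38
tx -0.3 ty -0.3 tz -0.8 turn 0.1
```

View pics/w28.png

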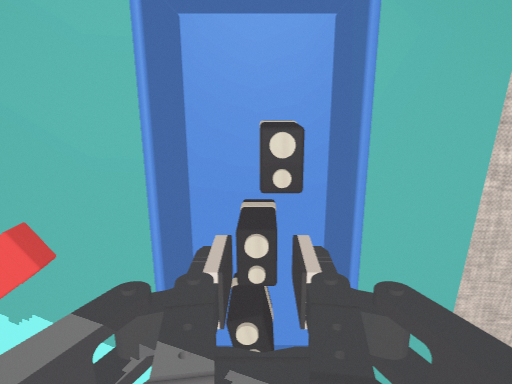

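Touched down at 3.7 N, then released; it stands free between the pads. Lifting straight up and moving away.

```bash

python3 -m inch '[0,-15,0,0, 0,-35,0,0, 0,-60,0,0, 0,-85,0,0, 0,-110,0,0]' 175
python3 -m inch '[-20,-20,-20,0, -40,-30,-55,0, -50,-40,-90,0, -60,-40,-125,0, -60,-40,-160,0]'
python3 -m inch '[0,0,-30,0, 0,0,-60,0, 0,0,-60,0, 0,0,-60,0, 0,0,-60,0]'
python3 - <<'E'
from h import *
rel(.4757,-.302,.2119,-3.076)
from station import env
a=env.grab_frame("top")["color"][:,:,::-1];b=env.grab_frame("scene")["color"][:,:,::-1]
cv2.imwrite("pics/top9.png",a)
cv2.imwrite("pics/f9.png",np.hstack([cv2.resize(a[175:295,365:445],(400,600),interpolation=cv2.INTER_CUBIC),cv2.resize(b[95:170,180:280],(400,300),interpolation=cv2.INTER_CUBIC).repeat(1,0) if 0 else np.vstack([cv2.resize(b[95:170,180:280],(400,300),interpolation=cv2.INTER_CUBIC),cv2.resize(b,(400,300))])]))
E
```

```text
t: 25.45
position: [0.4753, -0.3027, 0.3228]
ee_rot: [-1.571, -0.0, -3.075]
force: [0.9, -0.8, -0.6]
finger_gap: 0.316
t: 25.87
position: [0.5259, -0.1377, 0.3624]
ee_rot: [-1.57, 0.002, -3.075]
force: [-0.6, 0.5, 0.2]
finger_gap: 0.312
t: 26.28
position: [0.5208, -0.0795, 0.3618]
ee_rot: [-1.57, 0.0, -3.074]
force: [-0.2, 0.1, 0.1]
finger_gap: 0.313
t 26.28 pos [ 0.5208 -0.0795  0.3618] yaw -3.074 gap 0.313 F [-0.2  0.1  0.1] q6 2.78
tx 60.0 ty 149.9 tz 218.9 turn 0.1
```

View pics/f9.png

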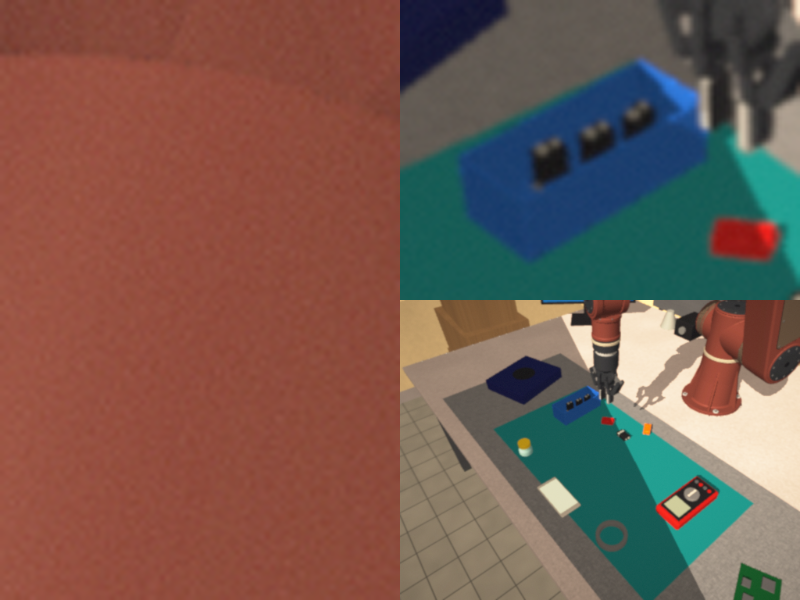

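View pics/top9.png

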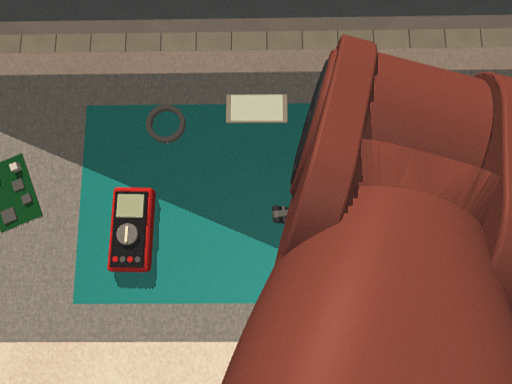

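The scene view shows three batteries standing in the bin, with the spare, jar, phone and tape in place. I'll swing the arm off the top camera for a final measured check.

```bash

python3 -m inch '[0,0,-38,0, 0,0,-76,0, 0,0,-114,0, 0,0,-150,0, 0,0,-190,0]'
python3 -m inch '[0,0,-30,0, 0,0,-60,0, 0,0,-60,0, 0,0,-60,0, 0,0,-60,0]'
python3 - <<'E'
from h import *
from station import env
a=env.grab_frame("top")["color"][:,:,::-1].copy();b=env.grab_frame("scene")["color"][:,:,::-1].copy()
cv2.imwrite("pics/top10.png",a)
B=[[.520,-.306,.065],[.4794,-.3026,.065],[.4378,-.3009,.27]]
k=6
A=cv2.resize(a,None,fx=k,fy=k,interpolation=cv2.INTER_CUBIC);S=cv2.resize(b,None,fx=k,fy=k,interpolation=cv2.INTER_CUBIC)
for q in B: draw(A,box(q,.026,.017,.004,.05),k);draw(S,box(q,.026,.017,.004,.05),k,"scene")
cv2.imwrite("pics/f10.png",np.hstack([A[1080:1080+660,365*k:365*k+400],S[102*k:102*k+660,190*k:190*k+400]])[:600])
old=cv2.imread("pics/top0.png");d=cv2.absdiff(old,a).max(2);d[:,370:]=0
for n,(x,y,r) in dict(jar=(361,112,22),tape=(165,124,25),phone=(257,108,38),spare=(291,256,16)).items(): print(n,d[y-r:y+r,x-r:x+r].max(),(d[y-r:y+r,x-r:x+r]>40).sum())
E
```

```text
t: 26.8
position: [0.5082, 0.1085, 0.3617]
ee_rot: [-1.572, 0.0, -3.072]
force: [1.9, -0.3, 0.3]
finger_gap: 0.313
t: 27.22
position: [0.5081, 0.1331, 0.3616]
ee_rot: [-1.597, -0.001, -3.031]
force: [-0.0, 0.4, 0.6]
finger_gap: 0.318
jar 30 0
tape 67 390
phone 34 0
spare 32 0
```

View pics/f10.png

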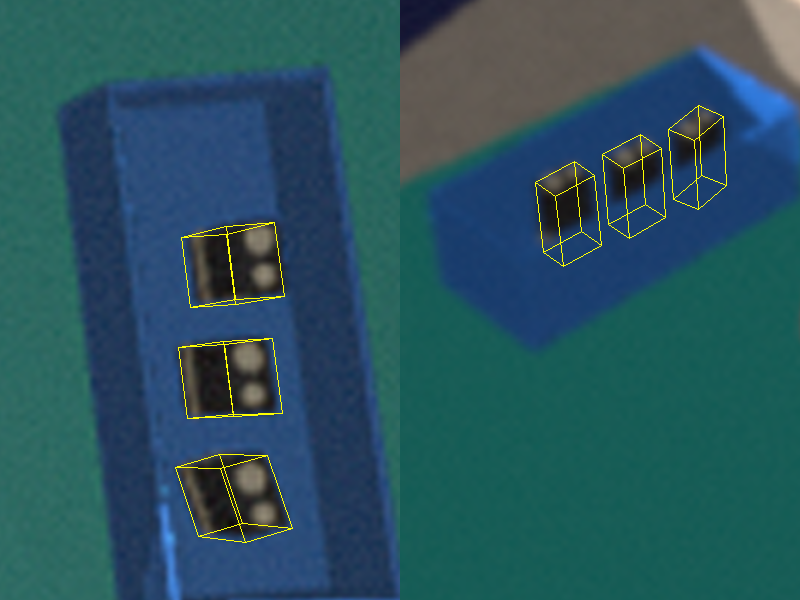

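View pics/top10.png

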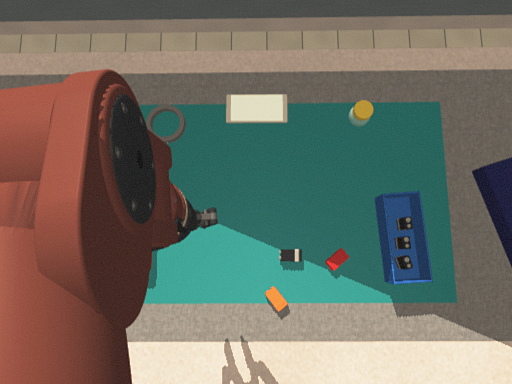

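All three overlays (upright, bottoms on the bin floor) match in both views. The spare, jar and phone are unchanged; the tape's difference is only the arm covering it. The last joint is near its limit, so I'll ease back, then hand in.

```bash

python3 -m inch '[0,0,15,0, 0,0,40,0, 0,0,70,0, 0,0,70,0, 0,0,70,0]'
python3 - <<'E'
from station import env
s=env.state();print(s["t"],[round(float(v),2) for v in s["joint_positions"]],s["position"],s["qd"])
env.hand_in()
E
```

```text
t: 27.73
position: [0.5158, 0.0629, 0.3598]
ee_rot: [-1.598, -0.001, -3.033]
force: [0.2, 0.3, -0.1]
finger_gap: 0.317
27.7333 [-0.03, 0.31, -0.25, 1.02, 0.03, 3.01] [0.51583517 0.06291003 0.35983988] [0.03900272 0.00038826 0.00026651 0.00228903 0.01039148 0.01724419]
the job is handed in; nothing more can be done
```

The blue bin now holds three batteries, all standing upright with their terminals up, and I handed the job in at 27.7 s of the 61 s allowed. It gave no verdict.

- **What I did:**
  - I gripped one lying battery near its bottom end and levered it upright in the pads against the bin's rim and walls. I released it on the bin floor near the middle, leaning about 15°, and it settled upright.
  - I then placed the bench battery that was already upright between it and the one already in the bin. The other lying battery stayed on the bench as the spare.
- **Last checks:**
  - **Batteries:** in both the top and scene views, outlines of three upright batteries on the bin floor matched the picture.
  - **Not disturbed:** the spare, jar and phone had not changed from the first top image.
  - **Robot:** the arm was clear of everything at the end.
- **What went wrong or disagreed:**
  - **Contact forces:** in three places while levering, something stiff was touched, at about 38 to 64 N at the wrist. The likely cause is the gripper's knuckles on the bin rim. That is below the 120 N wrist limit, but I could not measure it against the 40 N limit for the gripper's body.
  - **Tape:** the numerical comparison flagged it only because the arm partly covered it. It was in its original position in the picture taken just before.
  - **Arm orientation:** moving the arm aside took the last joint close to its limit, and the tool tilted slightly. I eased it back to 3.01 rad before handing in.

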